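# Unstack the glued printing blocks onto their registration beds

### The job

The lino-faced printing blocks have finished gluing under the brass weight. Take the stack apart from the top down: stand the weight upright in the middle of the round black coaster, then lay each block, coloured face up, flat on the registration bed of its own colour, squarely within the outline between the two end fences - yellow first, then red, then blue. Leave the open grey can and the black loupe as they stand.

Things in the scene. Friction and masses are not known exactly. Their poses are not given: they have to be found in the camera images.
- block_yellow: smallest printing block: plywood with a yellow lino face on top, 72 x 46 mm and 23 mm thick; at the start the top block of the stack, directly under the brass weight. Origin: centre of its underside; x along the 72 mm length, y across the 46 mm width, z up out of the coloured face. It may lie either way round along its bed.
- block_red: middle printing block: plywood with a red lino face on top, 98 x 53 mm and 23 mm thick; at the start the middle block, under the yellow one. Origin: centre of its underside; x along the 98 mm length, y across the 53 mm width, z up out of the coloured face. It may lie either way round along its bed.
- block_blue: largest printing block: plywood with a blue lino face on top, 124 x 62 mm and 23 mm thick; at the start the bottom block, on the table. Origin: centre of its underside; x along the 124 mm length, y across the 62 mm width, z up out of the coloured face. It may lie either way round along its bed.
- bed_yellow: yellow registration bed, fixed: white board 108 x 70 x 5 mm with a yellow outline of the block and at each end a yellow fence 8 mm thick, 44 mm wide, 6 mm above the board; 92 mm between fences, long sides open. Origin: centre of the board's underside (the block rests centred over it, 5 mm higher); x along its length from fence to fence, z up.
- bed_red: red registration bed, fixed: white board 134 x 77 x 5 mm with a red outline of the block and at each end a red fence 8 mm thick, 44 mm wide, 6 mm above the board; 118 mm between fences, long sides open. Origin: centre of the board's underside (the block rests centred over it, 5 mm higher); x along its length from fence to fence, z up.
- bed_blue: blue registration bed, fixed: white board 160 x 86 x 5 mm with a blue outline of the block and at each end a blue fence 8 mm thick, 44 mm wide, 6 mm above the board; 144 mm between fences, long sides open. Origin: centre of the board's underside (the block rests centred over it, 5 mm higher); x along its length from fence to fence, z up.
- brass_weight: brass paper weight, 47 mm diameter, 61 mm high with a knob on top, 0.62 kg; at the start on top of the stack of blocks. Grip it round its 44 to 47 mm body, which is upright to about 30 mm above its foot; it is round. Origin: centre of its underside, z up.
- coaster: round black rubber coaster with a thin brass ring, 80 mm diameter, flat, 5 mm high, fixed to the table: the place of the brass weight. Origin: centre of its underside, z up.
- ink_can_open: open grey can, 97 mm diameter, 88 mm high, standing loose on the table: not to be disturbed. Origin: centre of its underside.
- loupe: black loupe, 42 mm diameter, 40 mm high, standing loose on the table: not to be disturbed. Origin: centre of its underside. To its right (-y) stands a heavy fixed green hand punch with a raised lever, too tall to sweep across low: on the first move from the robot's right, keep the fingertips 0.3 m above the table or pass in front of it.
Not all that is in view belongs to the job. Leave any turquoise look-alike of the block_red alone.

How it is judged:
By the outcome, as a careful person would: the job done as asked, in the order asked, and still so for the second after the job is handed in, with the robot touching nothing.
It also fails if it takes over 115 s, if anything falls off the work surface, if the arm or the gripper's body presses on something with over 40 N, if the wrist force passes 120 N, or if a joint passes its speed limit or range.

### The arm

A 7-joint arm with a two-finger parallel gripper is mounted at the origin on a cart in front of the work surface, level with it; the furniture and walls round the work are solid. World frame = base frame: x ahead of the robot, y to its left, z up, the work surface at z = 0. Lengths are in m, angles in rad, forces in N, time in s.
With the tool pointing down it reaches from about 0.425 to 0.875 m from the base axis. Payload 4.7 kg.
Tool frame: the origin (TCP) lies midway between the tips of the shut fingers; the grasp point (between the pads) lies 19 mm behind it; y points along the fingers, z is the direction in which the jaws open and shut, and the axes are right-handed (so a half turn about y gives the same grasp; the last joint's range is limited). The gripper opens to 87 mm and grips with 3 to 60 N. Pads are 19 mm wide; open, the fingers measure 117 mm over their backs; the gripper's body (75 mm by 190 mm) begins 51 mm behind the grasp point.
Start: joints at [1.141, 0.321, -0.07, 1.45, 0.023, 1.371, -0.057], TCP at [0.279, -0.587, 0.223] pointing down, gripper open.
Joint ranges: [-2.86, 2.86], [-0.3, 2.09], [-1.38, 1.24], [0.06, 2.45], [-1.56, 4.7], [0.09, 2.05], [-2.69, 2.69]. Speed limits (rad/s): [2.57, 2.57, 3.14, 3.14, 3.14, 3.14, 3.14].

### API

Orientations are given as a rotation vector (axis times angle).
In Python, from bench import ctrl gives the robot as it stands.
- The arm moves only by the tool play_rows, never from a script. Its arguments are lists of equal length, an entry for each row: "translation": the shift along the tool's x, y, z in mm, a list of three; "turn": the turn, a rotation vector about the tool's x, y, z in rad, a list of three; "fingers": the opening, from -1 (shut) to 1 (fully open), so that 0 is half open. In form: {"translation": [[dx, dy, dz], ...], "turn": [[wx, wy, wz], ...], "fingers": [fingers, ...]}. A call has exactly 10 rows; each row shifts and turns the commanded pose from where the row before left it, along the tool's axes as they then stand; what a row does not reach is not made up. A row lasts 1/12 s, in which the tool goes at most 41.7 mm and 7.16 degrees, less where a joint would pass 70% of its speed; a pose out of reach is approached as far as the arm can. A call with a gripper value outside its range is refused whole. The fingers move at their own pace and stop on an object; "grip_force" is the grip in N (left out, the last holds). Time passes only in rows, so rows that do not move let the fingers close, or fill a call up. It gives the time, the measured TCP pose, the force and the opening at its end, in the units of the state.
- ctrl.get_state(): the state, without advancing time (a new reading comes with each control period).
- ctrl.get_image(name): name is "side" or "top"; returns the picture (420x560x3 uint8, blue, green, red); there is no depth.
- ctrl.camera_info(name): a dict with "camera_matrix" (3x3 intrinsics, pixels), "R" (3x3) and "t" (3): a world point X has camera coordinates R X + t. Camera axes: x right, y down, z forward; pixel columns grow to the right and rows downward; lengths in m; the calibration is good to about 2 mm. A picture is of the moment at which its call begins. camera_info takes no time and is no camera call.
- ctrl.close_job(): hands the job in, once; it reports no verdict.
The state is a dict: "time": time; "joint_positions": joint angles; "qd": joint speeds; "joint_torque": joint torques, N m; "position": TCP position; "tool_rot": TCP orientation; "ft_force": force on the tool from outside, world axes, zero at the start; "torque": the same for the moment, N m; "grip_width": opening from 0.0 (shut) to 1.0 (fully open).
Only numpy, scipy, OpenCV 4.12 (cv2) and the standard library are available. Lean on these libraries where they do the work, as an engineer would, in place of code of your own. Each camera call takes 0.05 s, during which the arm holds its last target.

## Working session

There is one attempt and no reset: what is moved stays moved. The work goes in short steps, Python scripts to look and compute and a tool call to move; the robot and the scene stay as the last step left them, time stands still between calls to the robot, and variables do not carry over. Pictures are saved under pics/ and viewed, and the job is handed in when it is done.

Besides the shell and the picture viewer there is one more tool, called after "Call:" by a JSON object that holds its "api" and its "payload". play_rows: Moves the arm, as the interface text tells. Its arguments: {"type":"object","properties":{"translation":{"type":"array"},"turn":{"type":"array"},"fingers":{"type":"array"},"grip_force":{"type":"number"}},"required":["translation","turn","fingers"]}

```bash
ls; mkdir -p pics
python3 - <<'E'
from bench import ctrl
import cv2,numpy as np
s=ctrl.get_state()
for k,v in s.items(): print(k,np.round(v,4))
for n in("side","top"):
    cv2.imwrite(f"pics/{n}0.png",ctrl.get_image(n)); c=ctrl.camera_info(n); print(n,np.round(c["camera_matrix"],2),np.round(c["R"],4),np.round(c["t"],4))
E
```

```text
pics
time 0.0
joint_positions [ 1.1411  0.3218 -0.0701  1.4517  0.0226  1.3708 -0.0569]
qd [-0.0021  0.0002 -0.0006 -0.0002  0.0012 -0.0001 -0.0004]
joint_torque [-7.00000e-04 -4.91293e+01 -4.04300e-01 -3.12521e+01 -6.40000e-02
  4.39000e-02  2.00000e-04]
position [ 0.2788 -0.5865  0.2215]
tool_rot [-0.4462  1.9775 -1.9738]
ft_force [ 0.8728 -0.0651 -0.4882]
torque [-0.048  -0.0711 -0.0376]
grip_width 0.9952
side [[525.99   0.   275.61]
 [  0.   525.99 200.53]
 [  0.     0.     1.  ]] [[ 0.9754 -0.2194  0.0209]
 [-0.0925 -0.4935 -0.8648]
 [ 0.2001  0.8416 -0.5016]] [-0.5513  0.1317  1.2775]
top [[403.98   0.   285.12]
 [  0.   403.98 209.3 ]
 [  0.     0.     1.  ]] [[-0.0105 -0.9999  0.0038]
 [-0.998   0.0103 -0.0628]
 [ 0.0628 -0.0045 -0.998 ]] [0.027  0.5633 1.2394]
```

View pics/side0.png

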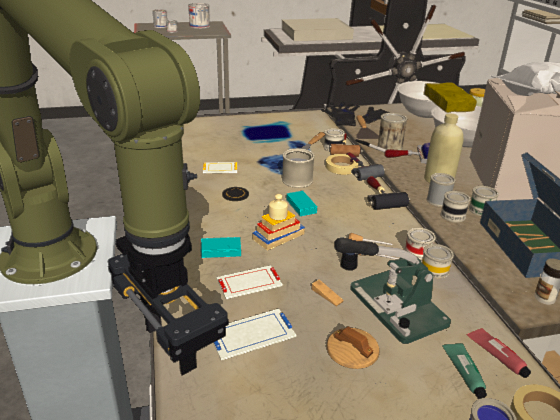

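View pics/top0.png

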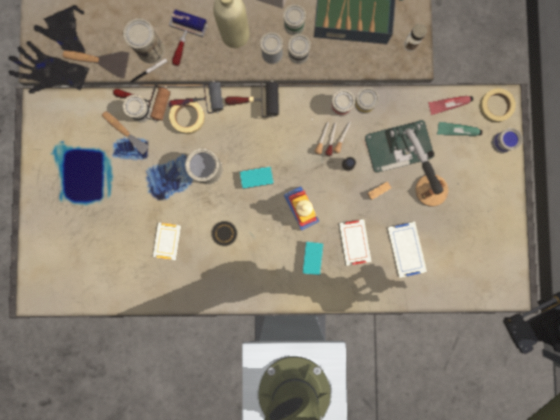

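Run:
```python
import cv2
t=cv2.imread("pics/top0.png"); s=cv2.imread("pics/side0.png")
cv2.imwrite("pics/tc.png",cv2.resize(t[140:290,145:445],None,fx=2.66,fy=2.66,interpolation=cv2.INTER_CUBIC))
cv2.imwrite("pics/sc.png",cv2.resize(s[140:365,190:390],None,fx=2.66,fy=2.66,interpolation=cv2.INTER_CUBIC))
cv2.imwrite("pics/sc2.png",cv2.resize(s[185:255,235:325],None,fx=8,fy=8,interpolation=cv2.INTER_CUBIC))
```

```text
(no output)
```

View pics/tc.png

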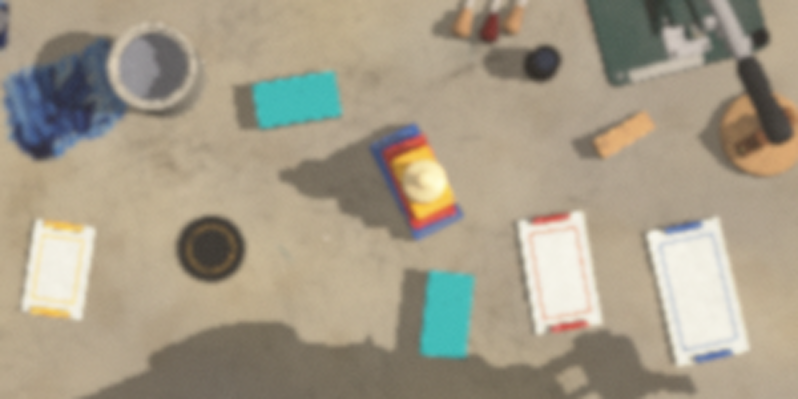

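View pics/sc.png

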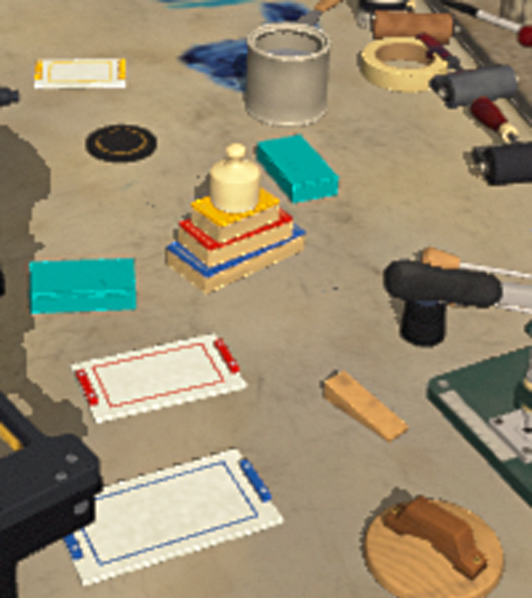

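View pics/sc2.png

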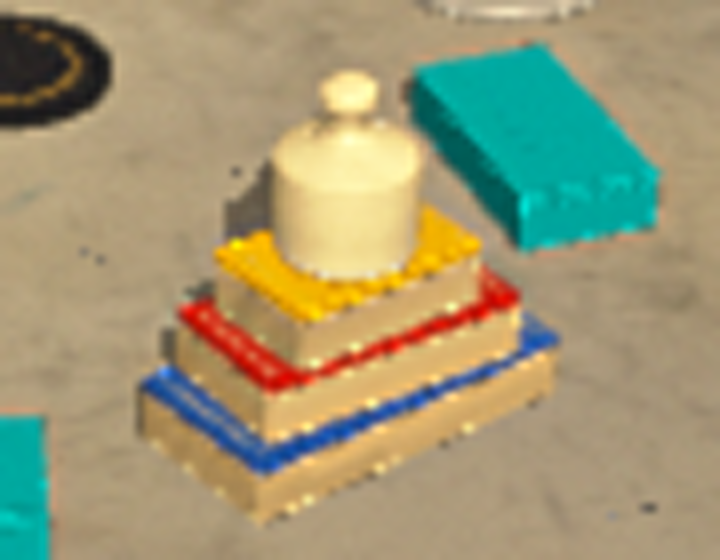

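```bash
cat > h.py <<'E'
import cv2,numpy as np
from bench import ctrl
from scipy.spatial.transform import Rotation as Ro
def ray(cam,px,z):
    c=ctrl.camera_info(cam);K=np.array(c["camera_matrix"]);R=np.array(c["R"]);t=np.array(c["t"])
    px=np.atleast_2d(np.asarray(px,float)); C=-R.T@t
    d=(np.linalg.inv(K)@np.c_[px,np.ones(len(px))].T).T@R
    return C[:2]+d[:,:2]*((z-C[2])/d[:,2])[:,None]
def proj(cam,X):
    c=ctrl.camera_info(cam);p=np.array(c["camera_matrix"])@(np.array(c["R"])@np.array(X)+np.array(c["t"]));return p[:2]/p[2]
H={"yellow":(18,32,140,120),"red":(172,6,140,90),"blue":(105,125,110,60)}
def mask(im,col,box=None,up=4):
    im=cv2.resize(im,None,fx=up,fy=up,interpolation=cv2.INTER_CUBIC)
    h=cv2.cvtColor(im,cv2.COLOR_BGR2HSV);H0,S,V=cv2.split(h)
    if col=="white": m=(S<45)&(V>165)
    elif col=="black": m=(V<70)
    else:
        a,b,s,v=H[col]; m=((H0>=a)&(H0<=b) if a<b else (H0>=a)|(H0<=b))&(S>s)&(V>v)
    m=m.astype(np.uint8)
    if box:
        x0,y0,x1,y1=box; k=np.zeros_like(m);k[y0*up:y1*up,x0*up:x1*up]=1;m*=k
    return m
def pts(m,up=4,largest=True):
    cs,_=cv2.findContours(m,cv2.RETR_EXTERNAL,cv2.CHAIN_APPROX_NONE)
    cs=sorted(cs,key=cv2.contourArea,reverse=True)
    cs=cs[:1] if largest else [c for c in cs if cv2.contourArea(c)>up*up*2]
    p=np.vstack(cs)[:,0,:].astype(float)
    return (p+.5)/up-.5
def rect(P):
    (c,wh,a)=cv2.minAreaRect((P*1000).astype(np.float32))
    w,h=wh
    if w<h: w,h=h,w;a+=90
    a=(a+90)%180-90
    return np.round(c,1),round(w,1),round(h,1),round(a,1)
E
python3 - <<'E'
from h import *
t=cv2.imread("pics/top0.png"); s=cv2.imread("pics/side0.png")
print("camC",[ (-np.array(ctrl.camera_info(n)["R"]).T@np.array(ctrl.camera_info(n)["t"])).round(3) for n in("top","side")])
B={"yellow":((150,217,186,264)),"red":((335,215,376,270)),"blue":((382,215,432,282))}
for c,b in B.items():
    print("bed top",c,rect(ray("top",pts(mask(t,"white",b)),.005)), "fence+",rect(ray("top",pts(mask(t,c,b),largest=False),.011)))
BS={"yellow":((195,155,245,180)),"red":((210,260,290,305)),"blue":((205,305,305,365))}
for c,b in BS.items():
    print("bed side",c,rect(ray("side",pts(mask(s,"white",b)),.005)),"fence",rect(ray("side",pts(mask(s,c,b),largest=False),.011)))
for c,z in(("yellow",.069),("red",.046),("blue",.023)):
    print("blk",c,"top",rect(ray("top",pts(mask(t,c,(275,180,330,235)),largest=False),z)),"side",rect(ray("side",pts(mask(s,c,(245,185,312,252)),largest=False),z)))
for n,im,b in(("top",t,(205,215,242,250)),("side",s,(218,180,252,204))):
    P=ray(n,pts(mask(im,"black",b)),.005); print("coaster",n,rect(P),cv2.minEnclosingCircle((P*1000).astype(np.float32)))
E
```

```text
camC [array([0.485, 0.027, 1.272]), array([ 0.294, -1.131,  0.766])]
bed top yellow (array([468.9, 393.3]), 111.9, 76.3, -8.4) fence+ (array([469.8, 392.3]), 106.7, 22.9, -9.5)
bed top red (array([ 460.2, -196.8]), 140.5, 84.4, 7.9) fence+ (array([ 460. , -196.2]), 131.1, 20.0, 8.5)Traceback (most recent call last):
  File "<stdin>", line 6, in <module>
  File "h.py", line 27, in pts
    p=np.vstack(cs)[:,0,:].astype(float)
      ~~~~~~~~~^^^^
    return _nx.concatenate(arrs, 0, dtype=dtype, casting=casting)
           ~~~~~~~~~~~~~~~^^^^^^^^^^^^^^^^^^^^^^^^^^^^^^^^^^^^^^^
ValueError: need at least one array to concatenate
```

```bash
sed -i 's/"blue":(105,125,110,60)/"blue":(100,130,90,40)/' h.py
cat > m0.py <<'E'
from h import *
t=cv2.imread("pics/top0.png"); s=cv2.imread("pics/side0.png")
def tr(f):
    try: return f()
    except Exception as e: return "ERR"
B={"yellow":((150,217,186,264)),"red":((335,215,376,270)),"blue":((382,215,432,282))}
for c,b in B.items():
    print("bed top",c,rect(ray("top",pts(mask(t,"white",b)),.005)), "fence",tr(lambda:rect(ray("top",pts(mask(t,c,b),largest=False),.011))))
BS={"yellow":((195,155,245,180)),"red":((210,260,290,305)),"blue":((205,305,305,365))}
for c,b in BS.items():
    print("bed side",c,tr(lambda:rect(ray("side",pts(mask(s,"white",b)),.005))),"fence",tr(lambda:rect(ray("side",pts(mask(s,c,b),largest=False),.011))))
for c,z in(("yellow",.069),("red",.046),("blue",.023)):
    print("blk",c,"top",tr(lambda:rect(ray("top",pts(mask(t,c,(275,180,330,235)),largest=False),z))),"side",tr(lambda:rect(ray("side",pts(mask(s,c,(245,185,312,252)),largest=False),z))))
for n,im,b in(("top",t,(205,215,242,250)),("side",s,(218,180,252,204))):
    P=ray(n,pts(mask(im,"black",b)),.005); print("coaster",n,rect(P),cv2.minEnclosingCircle((P*1000).astype(np.float32)))
E
python3 m0.py
```

```text
bed top yellow (array([468.9, 393.3]), 111.9, 76.3, -8.4) fence (array([469.8, 392.3]), 106.7, 22.9, -9.5)
bed top red (array([ 460.2, -196.8]), 140.5, 84.4, 7.9) fence (array([ 460. , -196.2]), 131.1, 20.0, 8.5)
bed top blue (array([ 435.9, -359. ]), 172.2, 94.6, 10.9) fence (array([ 436.7, -359.6]), 155.7, 21.5, 11.5)
bed side yellow (array([468.3, 393.5]), 68.3, 38.1, -10.2) fence (array([467.7, 389.6]), 109.3, 56.4, -9.0)
bed side red (array([ 458.1, -198.8]), 134.4, 83.3, 8.8) fence (array([ 458. , -199.7]), 135.2, 48.5, 8.6)
bed side blue (array([ 434. , -360.8]), 160.2, 91.3, 11.5) fence (array([ 437.3, -371.1]), 163.5, 47.3, 19.6)
blk yellow top (array([564.4, -33.2]), 71.3, 45.1, 24.9) side (array([561.1, -37.8]), 78.1, 55.2, 25.4)
blk red top (array([565.7, -29.7]), 94.9, 49.8, 21.9) side (array([563.8, -33.7]), 100.3, 58.2, 21.9)
blk blue top (array([614.2,  -3.9]), 58.2, 16.5, -50.3) side (array([565.2, -31.2]), 125.0, 66.0, 26.2)
coaster top (array([491.9, 213.8]), 38.9, 38.3, -67.0) ((492.3221740722656, 213.3846435546875), 20.241352081298828)
coaster side (array([489.8, 209.2]), 79.7, 75.2, 79.9) ((489.9215393066406, 208.86428833007812), 41.005775451660156)
```

```bash
cat >> h.py <<'E'
def pose():
    s=ctrl.get_state(); return np.array(s["position"]),Ro.from_rotvec(s["tool_rot"]).as_matrix(),s
def plan(x,y,z,jaw_deg,near=True):
    """turn (about tool axes, now), then shift in new tool frame, mm; tool y down, z at jaw_deg"""
    p,R,s=pose()
    cands=[]
    for a in (jaw_deg,jaw_deg+180):
        a=np.radians(a); zt=np.array([np.cos(a),np.sin(a),0]); yt=np.array([0,0,-1.]); xt=np.cross(yt,zt)
        Rt=np.c_[xt,yt,zt]; w=Ro.from_matrix(R.T@Rt).as_rotvec(); cands.append((np.linalg.norm(w),w,Rt))
    cands.sort(key=lambda c:c[0])
    for n,w,Rt in cands[:1 if near else 2]:
        print("turn",w.round(3),"deg",round(np.degrees(n),1),"rows>=",int(np.ceil(np.degrees(n)/7.16)),"shift_mm new frame",(Rt.T@(np.array([x,y,z])-p)*1000).round(1),"old frame",(R.T@(np.array([x,y,z])-p)*1000).round(1))
    print("q7",round(s["joint_positions"][6],2),"q",np.round(s["joint_positions"],2),"p",p.round(4),"t",s["time"])
E
cat > m1.py <<'E'
from h import *
t=cv2.imread("pics/top0.png"); s=cv2.imread("pics/side0.png")
p,R,_=pose();print(R.round(3))
for k,v in(("tcp",p),("+z60",p+R[:,2]*.06),("-z60",p-R[:,2]*.06),("+z95up70",p+R[:,2]*.095-R[:,1]*.07),("x+95up",p+R[:,0]*.095-R[:,1]*.07)): print(k,proj("side",v).round())
# can rim, loupe
print("can",ray("top",[202,165],.088),"side",ray("side",[298,156],.088),"loupe",ray("top",[348.5,163.5],.04), "coaster", ray("top",[224,233],.005),ray("side",[236,194],.005))
m=mask(t,"black",(205,215,242,250))
for th in (80,90,100,110):
  for n,im,b in(("top",t,(207,217,240,250)),("side",s,(218,182,252,204))):
    g=cv2.resize(cv2.cvtColor(im,cv2.COLOR_BGR2GRAY),None,fx=4,fy=4,interpolation=cv2.INTER_CUBIC)
    k=np.zeros_like(g);k[b[1]*4:b[3]*4,b[0]*4:b[2]*4]=1
    P=ray(n,pts(((g<th)&(k>0)).astype(np.uint8)),.005);print(th,n,rect(P))
# brass
for n,im,b in(("top",t,(285,190,322,225)),("side",s,(262,190,292,222))):
    h=cv2.cvtColor(cv2.resize(im,None,fx=4,fy=4,interpolation=cv2.INTER_CUBIC),cv2.COLOR_BGR2HSV)
    k=np.zeros(h.shape[:2],np.uint8);k[b[1]*4:b[3]*4,b[0]*4:b[2]*4]=1
    m=((h[...,1]<150)&(h[...,2]>150)&(h[...,0]>15)&(h[...,0]<40)).astype(np.uint8)*k
    P=pts(m);x0,y0=P.min(0);x1,y1=P.max(0);print("brass",n,x0,y0,x1,y1,P.mean(0), ray(n,[[(x0+x1)/2,(y0+y1)/2]],.069+.04))
print(proj("side",[.562,-.035,.069]),proj("side",[.562,-.035,.13]),proj("top",[.562,-.035,.11]))
E
python3 m1.py
```

```text
[[-0.903 -0.001  0.429]
 [-0.429  0.002 -0.903]
 [ 0.    -1.    -0.002]]
tcp [170. 348.]
+z60 [192. 375.]
-z60 [150. 323.]
+z95up70 [204. 353.]
x+95up [ 96. 341.]
can [[0.69282718 0.26571449]] side [[0.69004183 0.2556315 ]] loupe [[ 0.70147098 -0.17546611]] coaster [[0.4919913 0.2131551]] [[0.49182271 0.20493196]]
80 top (array([491.6, 213.8]), 73.0, 71.4, -72.1)
80 side (array([489.8, 209.3]), 82.6, 76.7, 79.9)
90 top (array([491.5, 213.8]), 74.5, 73.5, -67.0)
90 side (array([489.5, 209.4]), 82.7, 77.3, 79.9)
100 top (array([492.1, 213.6]), 76.7, 74.2, 89.4)
100 side (array([489.8, 209.4]), 85.6, 78.2, 79.9)
110 top (array([491.7, 214.3]), 78.3, 75.0, 89.4)
110 side (array([489.8, 209.4]), 85.7, 78.2, 79.9)
brass top 294.625 189.625 321.375 224.375 [312.16210938 206.63183594] [[ 0.5637685  -0.04457195]]
brass side 261.625 189.625 291.375 219.375 [275.68347145 203.04995396] [[ 0.55434942 -0.04773071]]
[277.99867871 215.35359151] [278.57302131 194.2816448 ] [304.71169508 207.62203778]
```

Run:
```python
from h import *
plan(.562,-.035,.2,115)
```

```text
turn [0.002 0.007 0.   ] deg 0.4 rows>= 1 shift_mm new frame [-489.8   21.6 -380.3] old frame [-492.6   22.2 -376.5]
q7 -0.06 q [ 1.14  0.32 -0.07  1.45  0.02  1.37 -0.06] p [ 0.2788 -0.5866  0.2216] t 0.1
```

Call:
{"api": "play_rows", "payload": {"translation": [[0,-30,0],[0,-30,0],[0,-30,0],[-12,-20,-9],[-24,0,-18],[-24,0,-18],[-24,0,-18],[-24,0,-18],[-24,0,-18],[-24,0,-18]], "turn": [[0,0,0],[0,0,0],[0,0,0],[0,0,0],[0,0,0],[0,0,0],[0,0,0],[0,0,0],[0,0,0],[0,0,0]], "fingers": [1,1,1,1,1,1,1,1,1,1], "grip_force": 25}}

```text
time: 0.93
position: [0.37, -0.4129, 0.3321]
tool_rot: [-0.446, 1.976, -1.975]
ft_force: [0.2, -0.1, -0.3]
grip_width: 1.001
```

Call:
{"api": "play_rows", "payload": {"translation": [[-24,0,-18],[-24,0,-18],[-24,0,-18],[-24,0,-18],[-24,0,-18],[-24,0,-18],[-24,0,-18],[-24,0,-18],[-24,0,-18],[-24,0,-18]], "turn": [[0,0,0],[0,0,0],[0,0,0],[0,0,0],[0,0,0],[0,0,0],[0,0,0],[0,0,0],[0,0,0],[0,0,0]], "fingers": [1,1,1,1,1,1,1,1,1,1]}}

```text
time: 1.77
position: [0.5094, -0.1474, 0.3322]
tool_rot: [-0.446, 1.976, -1.976]
ft_force: [0.5, -0.1, 0.1]
grip_width: 1.001
```

Run:
```python
from h import *
plan(.562,-.035,.2,115)
```

```text
turn [0.    0.007 0.001] deg 0.4 rows>= 1 shift_mm new frame [-95.2 132.2 -79.6] old frame [-95.8 132.2 -78.9]
q7 -0.91 q [ 0.66  0.06 -0.45  1.55  0.02  1.54 -0.91] p [ 0.5094 -0.1474  0.3322] t 1.7667
```

Call:
{"api": "play_rows", "payload": {"translation": [[-19,0,-16],[-19,0,-16],[-19,0,-16],[-19,0,-16],[-19,20,-15],[0,30,0],[0,30,0],[0,30,0],[0,22,0],[0,0,0]], "turn": [[0,0.007,0],[0,0,0],[0,0,0],[0,0,0],[0,0,0],[0,0,0],[0,0,0],[0,0,0],[0,0,0],[0,0,0]], "fingers": [1,1,1,1,1,1,1,1,1,1]}}

```text
time: 2.6
position: [0.558, -0.037, 0.1949]
tool_rot: [-0.45, 1.986, -1.98]
ft_force: [-0.9, 0.1, -1.2]
grip_width: 0.999
```

Run:
```python
from h import *
plan(.562,-.035,.073,115)
i=ctrl.get_image("side");cv2.imwrite("pics/s1.png",cv2.resize(i[120:270,200:350],None,fx=4,fy=4,interpolation=cv2.INTER_CUBIC))
i=ctrl.get_image("top");cv2.imwrite("pics/t1.png",cv2.resize(i[130:280,220:400],None,fx=3,fy=3,interpolation=cv2.INTER_CUBIC))
```

```text
turn [0.005 0.001 0.008] deg 0.6 rows>= 1 shift_mm new frame [ -4.5 121.9  -0.2] old frame [ -5.5 121.9   0.5]
q7 -1.2 q [ 0.51  0.19 -0.55  1.69  0.1   1.3  -1.2 ] p [ 0.558  -0.037   0.1949] t 2.6
```

View pics/s1.png

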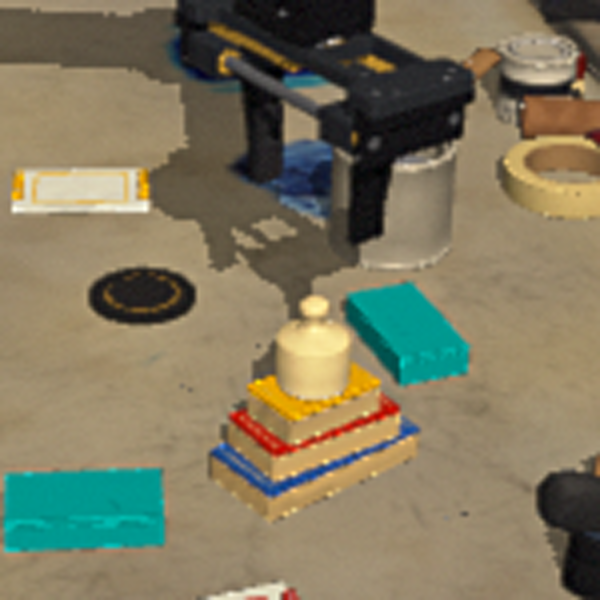

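View pics/t1.png

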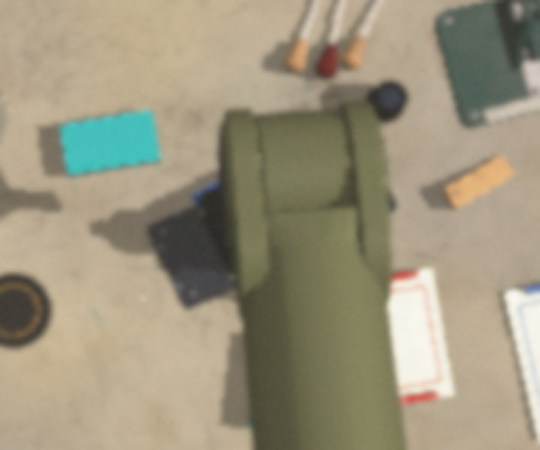

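Call:
{"api": "play_rows", "payload": {"translation": [[-4,0,0],[0,20,0],[0,20,0],[0,20,0],[0,20,0],[0,15,0],[0,15,0],[0,10,0],[0,0,0],[0,0,0]], "turn": [[0.005,0,0.008],[0,0,0],[0,0,0],[0,0,0],[0,0,0],[0,0,0],[0,0,0],[0,0,0],[0,0,0],[0,0,0]], "fingers": [1,1,1,1,1,1,1,1,1,1]}}

```text
time: 3.53
position: [0.5673, -0.0353, 0.0816]
tool_rot: [-0.428, 1.972, -1.979]
ft_force: [0.4, -0.3, -0.6]
grip_width: 1.001
```

Run:
```python
from h import *
plan(.562,-.035,.073,115)
i=ctrl.get_image("side");cv2.imwrite("pics/s2.png",cv2.resize(i[150:270,220:340],None,fx=5,fy=5,interpolation=cv2.INTER_CUBIC))
```

```text
turn [-0.006  0.    -0.009] deg 0.6 rows>= 1 shift_mm new frame [ 4.6  8.6 -2.5] old frame [ 4.7  8.5 -2.6]
q7 -1.26 q [ 0.48  0.3  -0.54  1.81  0.18  1.06 -1.26] p [ 0.5673 -0.0353  0.0816] t 3.5333
```

View pics/s2.png

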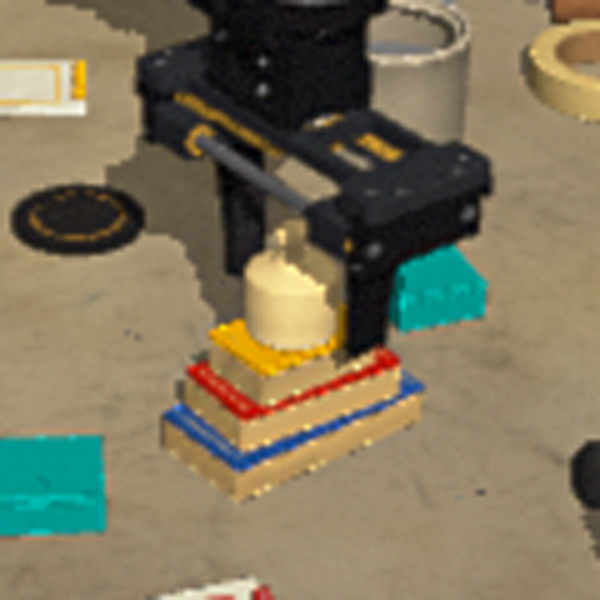

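Call:
{"api": "play_rows", "payload": {"translation": [[4.5,4,-2.5],[0,4.5,0],[0,0,0],[0,0,0],[0,0,0],[0,0,0],[0,0,0],[0,0,0],[0,0,0],[0,0,0]], "turn": [[-0.006,0,-0.009],[0,0,0],[0,0,0],[0,0,0],[0,0,0],[0,0,0],[0,0,0],[0,0,0],[0,0,0],[0,0,0]], "fingers": [1,1,1,1,0.5,0.4,0.3,0.2,0.1,-1], "grip_force": 35}}

```text
time: 4.42
position: [0.5613, -0.035, 0.072]
tool_rot: [-0.441, 1.981, -1.979]
ft_force: [-0.2, -0.0, 0.6]
grip_width: 0.631
```

Call:
{"api": "play_rows", "payload": {"translation": [[0,0,0],[0,0,0],[0,0,0],[0,0,0],[0,0,0],[0,0,0],[0,0,0],[0,0,0],[0,0,0],[0,0,0]], "turn": [[0,0,0],[0,0,0],[0,0,0],[0,0,0],[0,0,0],[0,0,0],[0,0,0],[0,0,0],[0,0,0],[0,0,0]], "fingers": [-1,-1,-1,-1,-1,-1,-1,-1,-1,-1]}}

```text
time: 5.25
position: [0.5613, -0.0346, 0.0721]
tool_rot: [-0.441, 1.981, -1.979]
ft_force: [-2.1, 3.1, 2.9]
grip_width: 0.524
```

Run:
```python
from h import *
plan(.562,-.035,.073,115)
plan(.562,-.035,.20,115)
```

```text
turn [0.001 0.001 0.001] deg 0.1 rows>= 1 shift_mm new frame [-0.5 -0.9  0.6] old frame [-0.5 -0.9  0.6]
q7 -1.26 q [ 0.48  0.31 -0.54  1.83  0.18  1.06 -1.26] p [ 0.5613 -0.0346  0.0721] t 5.25
turn [0.001 0.001 0.001] deg 0.1 rows>= 1 shift_mm new frame [  -0.5 -127.9    0.6] old frame [  -0.4 -127.9    0.4]
q7 -1.26 q [ 0.48  0.31 -0.54  1.83  0.18  1.06 -1.26] p [ 0.5613 -0.0346  0.0721] t 5.25
```

Call:
{"api": "play_rows", "payload": {"translation": [[0,-4,0],[0,-8,0],[0,-12,0],[0,-16,0],[0,-16,0],[0,-16,0],[0,-16,0],[0,-12,0],[0,0,0],[0,0,0]], "turn": [[0,0,0],[0,0,0],[0,0,0],[0,0,0],[0,0,0],[0,0,0],[0,0,0],[0,0,0],[0,0,0],[0,0,0]], "fingers": [-1,-1,-1,-1,-1,-1,-1,-1,-1,-1]}}

```text
time: 6.08
position: [0.5619, -0.0355, 0.1727]
tool_rot: [-0.439, 1.98, -1.98]
ft_force: [0.5, 0.3, -7.6]
grip_width: 0.522
```

Run:
```python
from h import *
plan(.491,.2115,.15,115)
i=ctrl.get_image("side");cv2.imwrite("pics/s3.png",cv2.resize(i[150:270,220:340],None,fx=5,fy=5,interpolation=cv2.INTER_CUBIC))
```

```text
turn [-0.  0. -0.] deg 0.0 rows>= 1 shift_mm new frame [ -40.1   22.7 -253.8] old frame [ -40.1   22.6 -253.8]
q7 -1.21 q [ 0.51  0.21 -0.55  1.72  0.12  1.24 -1.21] p [ 0.5619 -0.0355  0.1727] t 6.0833
```

View pics/s3.png

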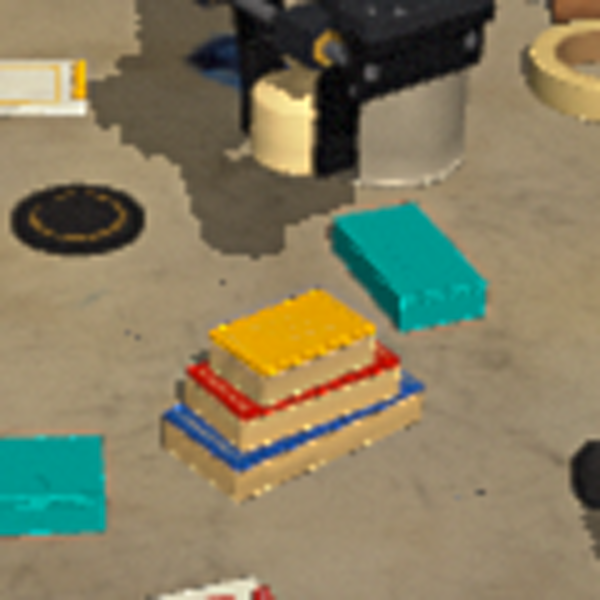

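Call:
{"api": "play_rows", "payload": {"translation": [[-2,0,-12],[-4,0,-24],[-4,0,-28],[-5,0,-32],[-5,0,-32],[-5,0,-32],[-5,0,-32],[-4,0,-28],[-4,0,-22],[-2,0,-12]], "turn": [[0,0,0],[0,0,0],[0,0,0],[0,0,0],[0,0,0],[0,0,0],[0,0,0],[0,0,0],[0,0,0],[0,0,0]], "fingers": [-1,-1,-1,-1,-1,-1,-1,-1,-1,-1]}}

```text
time: 6.97
position: [0.4871, 0.2168, 0.1713]
tool_rot: [-0.448, 1.98, -1.975]
ft_force: [-1.0, 0.9, -6.2]
grip_width: 0.519
```

Call:
{"api": "play_rows", "payload": {"translation": [[0,20,0],[0,30,0],[0,30,0],[0,20,0],[0,10,0],[0,0,0],[0,0,0],[0,0,0],[0,0,0],[0,0,0]], "turn": [[0,0,0],[0,0,0],[0,0,0],[0,0,0],[0,0,0],[0,0,0],[0,0,0],[0,0,0],[0,0,0],[0,0,0]], "fingers": [-1,-1,-1,-1,-1,-1,-1,-1,-1,-1]}}

```text
time: 7.8
position: [0.4912, 0.2124, 0.0636]
tool_rot: [-0.438, 1.98, -1.979]
ft_force: [0.1, 0.4, -7.0]
grip_width: 0.52
```

Run:
```python
from h import *
plan(.491,.2115,.009,115)
p,R,_=pose();print(proj("side",p),proj("top",p),proj("side",[p[0],p[1],p[2]-.004]))
i=ctrl.get_image("side");cv2.imwrite("pics/s4.png",cv2.resize(i[130:230,180:300],None,fx=6,fy=6,interpolation=cv2.INTER_CUBIC))
i=ctrl.get_image("top");cv2.imwrite("pics/t4.png",cv2.resize(i[180:270,180:280],None,fx=6,fy=6,interpolation=cv2.INTER_CUBIC))
```

```text
turn [ 0.     0.    -0.002] deg 0.1 rows>= 1 shift_mm new frame [ 0.6 54.6  0.8] old frame [ 0.6 54.6  0.8]
q7 -1.77 q [ 0.17  0.29 -0.71  1.9   0.22  1.03 -1.77] p [0.4912 0.2124 0.0636] t 7.8
[235.03356078 175.1233858 ] [221.35275326 233.18649093] [235.0581071 176.3502354]
```

View pics/s4.png

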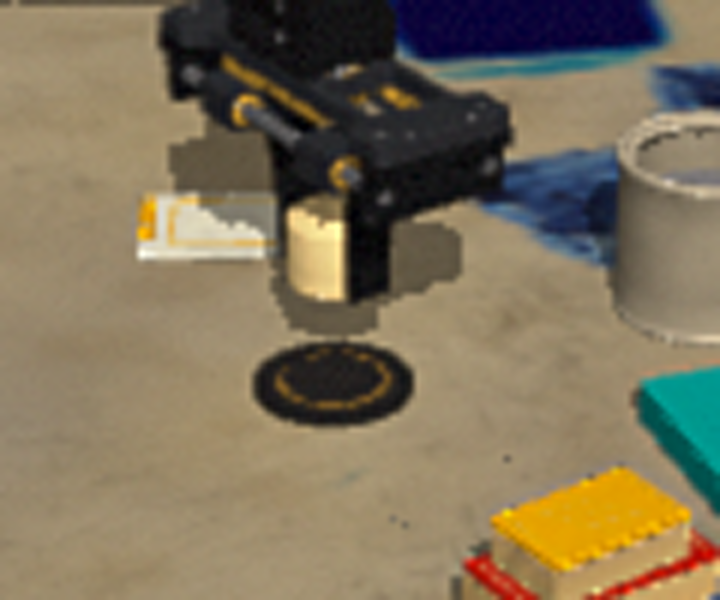

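View pics/t4.png

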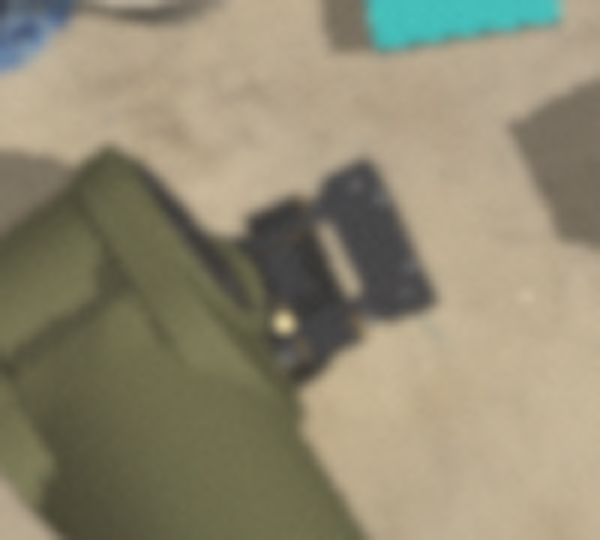

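Run:
```python
from h import *
i=cv2.imread("pics/s4.png");h=cv2.cvtColor(i,cv2.COLOR_BGR2HSV)
m=((h[...,1]>50)&(h[...,1]<170)&(h[...,2]>140)).astype(np.uint8); m[:, :270]=0;m[:,400:]=0;m[:190]=0;m[300+8:]=0
for r in range(210,305,8):
    c=np.where(m[r])[0]; print(r/6+130, c.min()/6+180 if len(c) else None, c.max()/6+180 if len(c) else None)
a=np.linspace(0,2*np.pi,181)
for d in((0,0),(.003,0),(.005,0),(.005,.003)):
    P=np.array([proj("side",[.4912+d[0]+.0235*np.cos(k),.2124+d[1]+.0235*np.sin(k),.0606]) for k in a]);print(d,P.min(0).round(1),P.max(0).round(1))
```

```text
165.0 228.16666666666666 236.33333333333334
166.33333333333334 227.83333333333334 236.5
167.66666666666666 228.0 237.33333333333334
169.0 228.16666666666666 237.33333333333334
170.33333333333334 228.16666666666666 237.16666666666666
171.66666666666666 228.33333333333334 237.16666666666666
173.0 228.33333333333334 237.16666666666666
174.33333333333334 228.33333333333334 237.16666666666666
175.66666666666666 225.0 237.33333333333334
177.0 228.5 237.16666666666666
178.33333333333334 229.5 237.33333333333334
179.66666666666666 225.0 237.16666666666666
(0, 0) [226.9 172.4] [243.2 179.9]
(0.003, 0) [227.9 172.3] [244.2 179.8]
(0.005, 0) [228.6 172.2] [244.9 179.7]
(0.005, 0.003) [228.5 171.8] [244.7 179.2]
```

Run:
```python
from h import *
plan(.489,.2115,.0105,115)
```

```text
turn [ 0.     0.    -0.001] deg 0.0 rows>= 1 shift_mm new frame [ 1.9 52.6 -0.2] old frame [ 1.9 52.6 -0.1]
q7 -1.77 q [ 0.17  0.29 -0.71  1.9   0.22  1.03 -1.77] p [0.4908 0.2121 0.0631] t 7.9
```

Call:
{"api": "play_rows", "payload": {"translation": [[2,10,0],[0,12,0],[0,12,0],[0,10,0],[0,5,0],[0,2,0],[0,1,0],[0,0,0],[0,0,0],[0,0,0]], "turn": [[0,0,0],[0,0,0],[0,0,0],[0,0,0],[0,0,0],[0,0,0],[0,0,0],[0,0,0],[0,0,0],[0,0,0]], "fingers": [-1,-1,-1,-1,-1,-1,-1,-1,-1,-1]}}

```text
time: 8.73
position: [0.4887, 0.2115, 0.0108]
tool_rot: [-0.439, 1.98, -1.979]
ft_force: [-0.2, 0.3, -5.5]
grip_width: 0.52
```

Run:
```python
from h import *
plan(.489,.2115,.008,115)
print(pose()[2]["ft_force"])
i=ctrl.get_image("side");cv2.imwrite("pics/s5.png",cv2.resize(i[150:220,190:290],None,fx=7,fy=7,interpolation=cv2.INTER_CUBIC))
```

```text
turn [ 0.001  0.    -0.   ] deg 0.1 rows>= 1 shift_mm new frame [-0.2  2.8  0.1] old frame [-0.2  2.8  0.1]
q7 -1.81 q [ 0.14  0.36 -0.68  1.94  0.28  0.93 -1.81] p [0.4887 0.2115 0.0108] t 8.7333
[-0.16029577  0.27153568 -5.5109995 ]
```

View pics/s5.png

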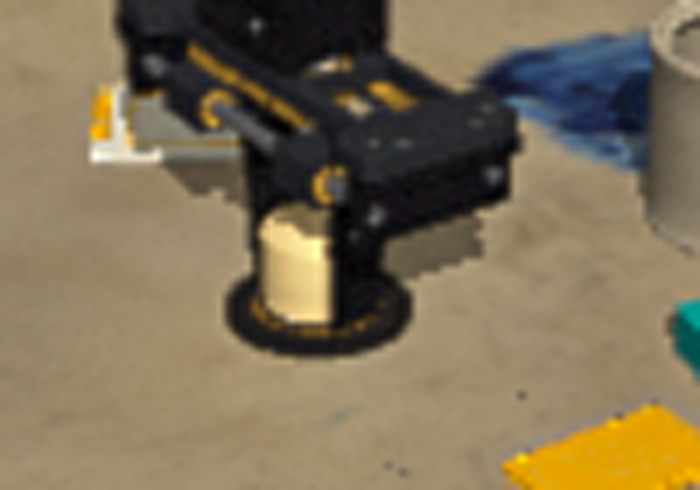

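Call:
{"api": "play_rows", "payload": {"translation": [[0,1,0],[0,1,0],[0,1,0],[0,0.3,0],[0,0,0],[0,0,0],[0,0,0],[0,0,0],[0,0,0],[0,0,0]], "turn": [[0,0,0],[0,0,0],[0,0,0],[0,0,0],[0,0,0],[0,0,0],[0,0,0],[0,0,0],[0,0,0],[0,0,0]], "fingers": [-1,-1,-1,-1,-1,-1,-1,-1,-1,-1]}}

```text
time: 9.62
position: [0.4885, 0.2112, 0.0079]
tool_rot: [-0.44, 1.98, -1.98]
ft_force: [-4.0, -1.2, 6.4]
grip_width: 0.522
```

Call:
{"api": "play_rows", "payload": {"translation": [[0,0,0],[0,0,0],[0,0,0],[0,0,0],[0,0,0],[0,0,0],[0,0,0],[0,-10,0],[0,-20,0],[0,-30,0]], "turn": [[0,0,0],[0,0,0],[0,0,0],[0,0,0],[0,0,0],[0,0,0],[0,0,0],[0,0,0],[0,0,0],[0,0,0]], "fingers": [0.2,0.3,0.5,0.7,1,1,1,1,1,1]}}

```text
time: 10.45
position: [0.4863, 0.2105, 0.066]
tool_rot: [-0.446, 1.983, -1.981]
ft_force: [0.5, -0.5, -0.5]
grip_width: 0.992
```

Call:
{"api": "play_rows", "payload": {"translation": [[0,-30,0],[0,-30,0],[0,-20,0],[2,0,10],[4,0,25],[4,0,30],[5,0,35],[5,0,35],[5,0,35],[4,0,20]], "turn": [[0,0,0],[0,0,0],[0,0,0],[0,0,0],[0,0,0],[0,0,0],[0,0,0],[0,0,0],[0,0,0],[0,0,0]], "fingers": [1,1,1,1,1,1,1,1,1,1]}}

```text
time: 11.28
position: [0.5431, 0.0213, 0.1465]
tool_rot: [-0.437, 1.982, -1.984]
ft_force: [0.3, -0.1, 0.6]
grip_width: 1.0
```

Run:
```python
from h import *
i=ctrl.get_image("side");cv2.imwrite("pics/side6.png",i);cv2.imwrite("pics/s6.png",cv2.resize(i[150:260,200:320],None,fx=5,fy=5,interpolation=cv2.INTER_CUBIC))
i=ctrl.get_image("top");cv2.imwrite("pics/top6.png",i);cv2.imwrite("pics/t6.png",cv2.resize(i[160:270,190:350],None,fx=5,fy=5,interpolation=cv2.INTER_CUBIC))
plan(.563,-.035,.12,115)
```

```text
turn [-0.001 -0.008  0.003] deg 0.5 rows>= 1 shift_mm new frame [ 5.4 26.2 58.9] old frame [ 4.8 26.3 59. ]
q7 -1.32 q [ 0.46  0.19 -0.6   1.8   0.12  1.19 -1.32] p [0.5429 0.0207 0.1462] t 11.3833
```

View pics/s6.png

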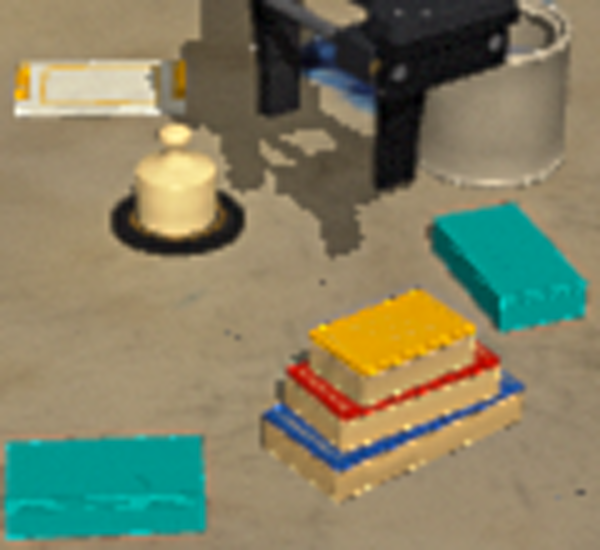

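View pics/t6.png

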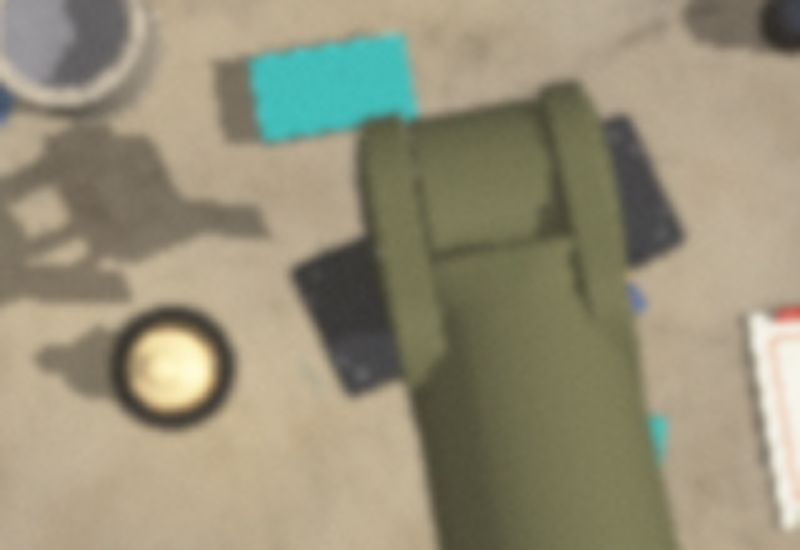

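```bash
cat > m2.py <<'E'
from h import *
s=cv2.imread("pics/side6.png")
for c,z in(("yellow",.069),("red",.046),("blue",.023)):
    m=mask(s,c,(245,200,312,252)); P=pts(m,largest=(c=="yellow")); 
    cs,_=cv2.findContours(m,cv2.RETR_EXTERNAL,cv2.CHAIN_APPROX_NONE)
    hull=cv2.convexHull((P*100).astype(np.float32)); ap=cv2.approxPolyDP(hull,150,True)[:,0]/100
    W=ray("side",ap,z)*1000
    print(c,rect(ray("side",P,z))); print(ap.round(1).tolist(),W.round(1).tolist())
    n=len(W)
    for k in range(n):
        d=W[(k+1)%n]-W[k]; print("  edge",np.hypot(*d).round(1),np.degrees(np.arctan2(d[1],d[0])).round(1))
E
python3 m2.py
```

```text
yellow (array([561.3, -38.3]), 78.2, 54.7, 25.3)
[[294.6000061035156, 214.60000610351562], [290.1000061035156, 218.60000610351562], [272.6000061035156, 225.10000610351562], [261.3999938964844, 217.10000610351562], [282.1000061035156, 207.39999389648438]] [[604.1, -39.4], [588.3, -55.8], [538.9, -76.8], [519.2, -35.5], [581.3, 1.2]]
  edge 22.8 -134.1
  edge 53.7 -156.9
  edge 45.8 115.5
  edge 72.1 30.6
  edge 46.7 -60.6
red (array([563.8, -33.7]), 100.3, 58.1, 21.9)
[[299.3999938964844, 221.10000610351562], [269.1000061035156, 233.39999389648438], [256.8999938964844, 223.89999389648438], [260.3999938964844, 221.60000610351562], [295.8999938964844, 218.60000610351562]] [[618.4, -36.5], [530.5, -77.0], [509.1, -28.9], [519.8, -20.1], [612.6, -23.1]]
  edge 96.8 -155.2
  edge 52.7 114.0
  edge 13.9 39.1
  edge 92.8 -1.9
  edge 14.6 -66.6
blue (array([565.2, -31.2]), 125.0, 66.0, 26.2)
[[303.8999938964844, 226.60000610351562], [268.3999938964844, 243.39999389648438], [252.60000610351562, 232.89999389648438], [255.60000610351562, 230.39999389648438], [300.8999938964844, 225.10000610351562]] [[633.4, -29.6], [526.9, -86.5], [497.3, -33.2], [506.9, -23.3], [627.6, -21.1]]
  edge 120.7 -151.9
  edge 60.9 119.1
  edge 13.8 45.7
  edge 120.7 1.0
  edge 10.2 -55.4
```

```bash
sed -i 's/"yellow":(18,32,140,120)/"yellow":(18,32,205,120)/' h.py; python3 m2.py | head -8; sed 's/side6/side0/' m0.py | grep -n blk; python3 m0.py | grep blk
```

```text
yellow (array([561.2, -37.7]), 74.7, 50.9, 25.2)
[[294.3999938964844, 215.10000610351562], [274.1000061035156, 224.39999389648438], [261.6000061035156, 216.60000610351562], [282.6000061035156, 207.60000610351562]] [[602.9, -41.6], [543.3, -74.2], [520.3, -33.2], [582.2, -0.2]]
  edge 68.0 -151.4
  edge 47.0 119.3
  edge 70.2 28.1
  edge 46.3 -63.5
red (array([563.8, -33.7]), 100.3, 58.1, 21.9)
[[299.3999938964844, 221.10000610351562], [269.1000061035156, 233.39999389648438], [256.8999938964844, 223.89999389648438], [260.3999938964844, 221.60000610351562], [295.8999938964844, 218.60000610351562]] [[618.4, -36.5], [530.5, -77.0], [509.1, -28.9], [519.8, -20.1], [612.6, -23.1]]
13:    print("blk",c,"top",tr(lambda:rect(ray("top",pts(mask(t,c,(275,180,330,235)),largest=False),z))),"side",tr(lambda:rect(ray("side",pts(mask(s,c,(245,185,312,252)),largest=False),z))))
blk yellow top ERR side (array([561.2, -37.6]), 74.8, 51.2, 25.0)
blk red top (array([565.7, -29.7]), 94.9, 49.8, 21.9) side (array([563.8, -33.7]), 100.3, 58.2, 21.9)
blk blue top (array([614.2,  -3.9]), 58.2, 16.5, -50.3) side (array([565.2, -31.2]), 125.0, 66.0, 26.2)
```

Run:
```python
from h import *
plan(.5625,-.036,.0495,117)
```

```text
turn [-0.    -0.043  0.003] deg 2.4 rows>= 1 shift_mm new frame [ 8.3 96.7 59.4] old frame [ 5.5 96.8 59.6]
q7 -1.32 q [ 0.46  0.19 -0.6   1.8   0.12  1.19 -1.32] p [0.5429 0.0207 0.1462] t 11.3833
```

Call:
{"api": "play_rows", "payload": {"translation": [[0,0,0],[2,0,15],[2,0,15],[2,0,15],[2,10,14],[0,15,0],[0,15,0],[0,0,0],[0,0,0],[0,0,0]], "turn": [[0,-0.04,0],[0,0,0],[0,0,0],[0,0,0],[0,0,0],[0,0,0],[0,0,0],[0,0,0],[0,0,0],[0,0,0]], "fingers": [1,1,1,1,1,1,1,1,1,1]}}

```text
time: 12.22
position: [0.5628, -0.0297, 0.1069]
tool_rot: [-0.476, 1.957, -1.955]
ft_force: [-0.1, 0.0, 0.1]
grip_width: 1.0
```

Run:
```python
from h import *
plan(.5625,-.036,.0495,117)
```

```text
turn [0.001 0.005 0.001] deg 0.3 rows>= 1 shift_mm new frame [ 3.2 57.4  5.5] old frame [ 3.1 57.4  5.5]
q7 -1.21 q [ 0.5   0.27 -0.57  1.79  0.16  1.12 -1.21] p [ 0.5628 -0.0297  0.1069] t 12.2167
```

Call:
{"api": "play_rows", "payload": {"translation": [[3,10,5.5],[0,15,0],[0,15,0],[0,10,0],[0,5,0],[0,2,0],[0,0,0],[0,0,0],[0,0,0],[0,0,0]], "turn": [[0,0.005,0],[0,0,0],[0,0,0],[0,0,0],[0,0,0],[0,0,0],[0,0,0],[0,0,0],[0,0,0],[0,0,0]], "fingers": [1,1,1,1,1,1,1,1,0.7,0.6], "grip_force": 20}}

```text
time: 13.05
position: [0.5628, -0.0356, 0.0504]
tool_rot: [-0.471, 1.959, -1.958]
ft_force: [0.1, 0.1, 0.4]
grip_width: 0.92
```

Run:
```python
from h import *
plan(.5625,-.036,.0495,117)
i=ctrl.get_image("side");cv2.imwrite("pics/s7.png",cv2.resize(i[170:260,230:320],None,fx=7,fy=7,interpolation=cv2.INTER_CUBIC))
```

```text
turn [ 0.     0.001 -0.   ] deg 0.0 rows>= 1 shift_mm new frame [0.4 0.9 0.2] old frame [0.4 0.9 0.2]
q7 -1.24 q [ 0.49  0.34 -0.55  1.84  0.2   1.02 -1.24] p [ 0.5628 -0.0356  0.0504] t 13.05
```

View pics/s7.png

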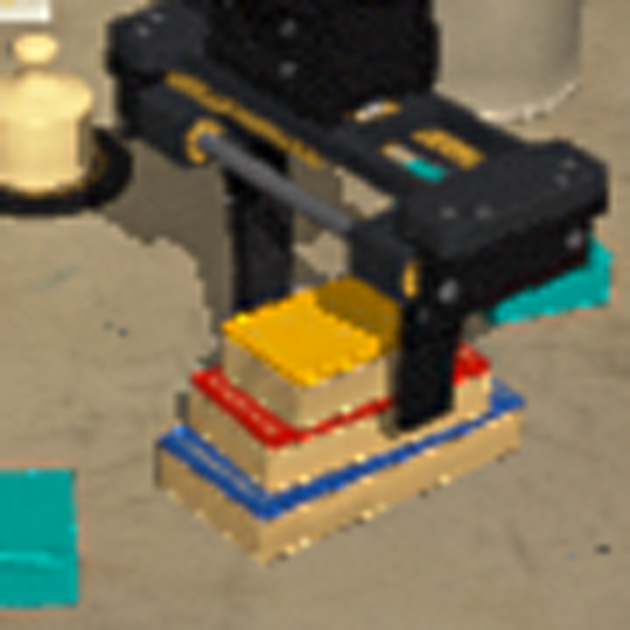

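Call:
{"api": "play_rows", "payload": {"translation": [[0,0,0],[0,0,0],[0,0,0],[0,0,0],[0,0,0],[0,0,0],[0,0,0],[0,0,0],[0,0,0],[0,0,0]], "turn": [[0,0,0],[0,0,0],[0,0,0],[0,0,0],[0,0,0],[0,0,0],[0,0,0],[0,0,0],[0,0,0],[0,0,0]], "fingers": [0.5,0.4,0.3,0.2,0.1,0.05,0,-0.2,-0.5,-1], "grip_force": 20}}

```text
time: 13.93
position: [0.5622, -0.0355, 0.0497]
tool_rot: [-0.472, 1.96, -1.958]
ft_force: [0.0, 1.1, 1.0]
grip_width: 0.527
```

Call:
{"api": "play_rows", "payload": {"translation": [[0,0,0],[0,0,0],[0,-3,0],[0,-6,0],[0,-10,0],[0,-15,0],[0,-15,0],[0,-15,0],[0,-10,0],[0,0,0]], "turn": [[0,0,0],[0,0,0],[0,0,0],[0,0,0],[0,0,0],[0,0,0],[0,0,0],[0,0,0],[0,0,0],[0,0,0]], "fingers": [-1,-1,-1,-1,-1,-1,-1,-1,-1,-1]}}

```text
time: 14.77
position: [0.5643, -0.0357, 0.1269]
tool_rot: [-0.467, 1.956, -1.959]
ft_force: [0.3, 0.4, -1.3]
grip_width: 0.529
```

Run:
```python
from h import *
plan(.4685,.392,.12,80.7)
i=ctrl.get_image("side");cv2.imwrite("pics/side8.png",i);cv2.imwrite("pics/s8.png",cv2.resize(i[150:260,230:330],None,fx=6,fy=6,interpolation=cv2.INTER_CUBIC))
```

```text
turn [-0.001  0.634 -0.004] deg 36.3 rows>= 6 shift_mm new frame [ 163.6    6.9 -406.6] old frame [-109.     6.3 -424.5]
q7 -1.2 q [ 0.51  0.25 -0.57  1.77  0.15  1.16 -1.2 ] p [ 0.5643 -0.0357  0.1269] t 14.7667
```

View pics/s8.png

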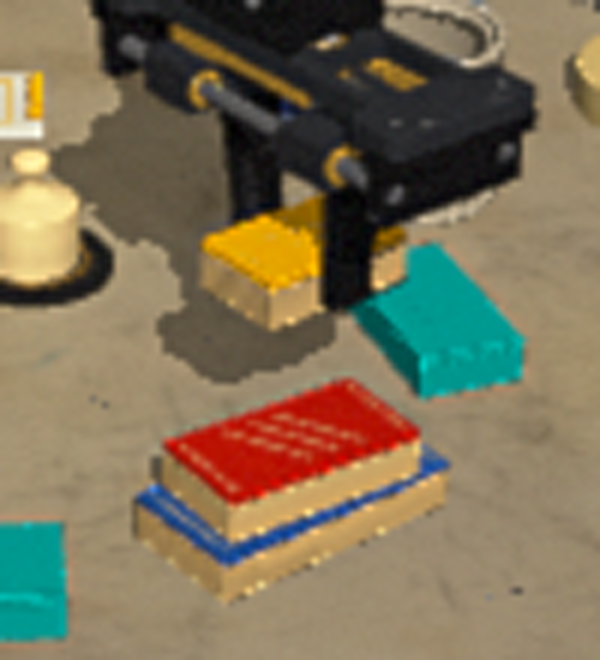

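Call:
{"api": "play_rows", "payload": {"translation": [[0,0,0],[0,0,0],[0,0,0],[0,0,0],[0,0,0],[0,0,0],[0,0,0],[4,0,-10],[8,0,-20],[12,0,-30]], "turn": [[0,0.06,0],[0,0.1,0],[0,0.1,0],[0,0.1,0],[0,0.1,0],[0,0.1,0],[0,0.074,0],[0,0,0],[0,0,0],[0,0,0]], "fingers": [-1,-1,-1,-1,-1,-1,-1,-1,-1,-1]}}

```text
time: 15.65
position: [0.5479, 0.0255, 0.1227]
tool_rot: [-0.174, -2.133, 2.135]
ft_force: [0.1, -0.4, -0.8]
grip_width: 0.527
```

Call:
{"api": "play_rows", "payload": {"translation": [[14,0,-36],[14,0,-36],[14,0,-36],[14,0,-36],[14,0,-36],[14,0,-36],[14,0,-36],[14,0,-36],[14,0,-30],[8,0,-18]], "turn": [[0,0,0],[0,0,0],[0,0,0],[0,0,0],[0,0,0],[0,0,0],[0,0,0],[0,0,0],[0,0,0],[0,0,0]], "fingers": [-1,-1,-1,-1,-1,-1,-1,-1,-1,-1]}}

```text
time: 16.48
position: [0.4664, 0.386, 0.1235]
tool_rot: [-0.161, -2.142, 2.136]
ft_force: [-0.7, 0.9, -0.6]
grip_width: 0.531
```

Call:
{"api": "play_rows", "payload": {"translation": [[3,0,-7],[0,0,0],[0,0,0],[0,10,0],[0,15,0],[0,15,0],[0,10,0],[0,0,0],[0,0,0],[0,0,0]], "turn": [[0,0,0],[0,0,0],[0,0,0],[0,0,0],[0,0,0],[0,0,0],[0,0,0],[0,0,0],[0,0,0],[0,0,0]], "fingers": [-1,-1,-1,-1,-1,-1,-1,-1,-1,-1]}}

```text
time: 17.32
position: [0.4691, 0.3879, 0.0746]
tool_rot: [-0.174, -2.137, 2.135]
ft_force: [-0.5, -0.5, -0.9]
grip_width: 0.526
```

Run:
```python
from h import *
plan(.4687,.392,.05,80.7)
i=ctrl.get_image("side");cv2.imwrite("pics/side9.png",i);cv2.imwrite("pics/s9.png",cv2.resize(i[110:200,170:280],None,fx=7,fy=6.6,interpolation=cv2.INTER_CUBIC))
i=ctrl.get_image("top");cv2.imwrite("pics/t9.png",cv2.resize(i[200:280,120:220],None,fx=6,fy=6,interpolation=cv2.INTER_CUBIC))
```

```text
turn [ 0.001 -0.001  0.001] deg 0.1 rows>= 1 shift_mm new frame [ 1.1 24.6 -4. ] old frame [ 1.1 24.6 -4. ]
q7 -2.66 q [-0.23  0.42 -0.62  1.71  0.27  1.1  -2.66] p [0.4691 0.3879 0.0746] t 17.3167
```

View pics/s9.png

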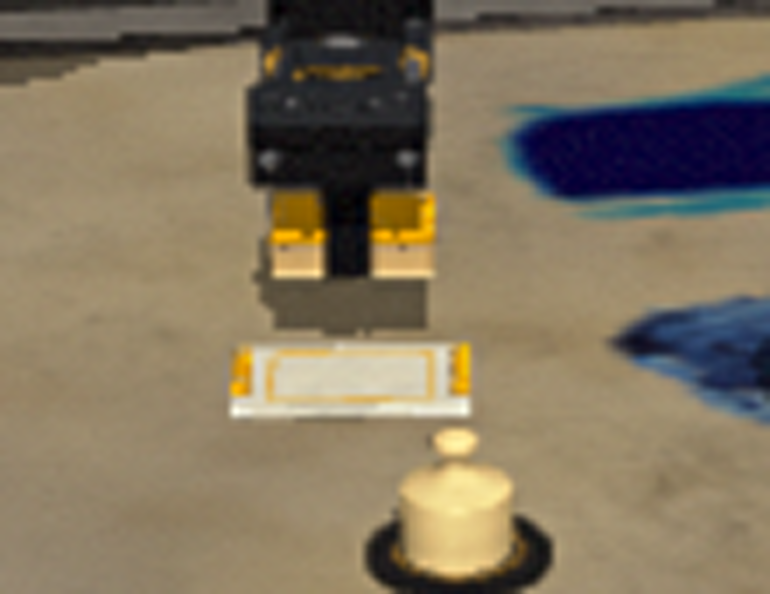

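View pics/t9.png

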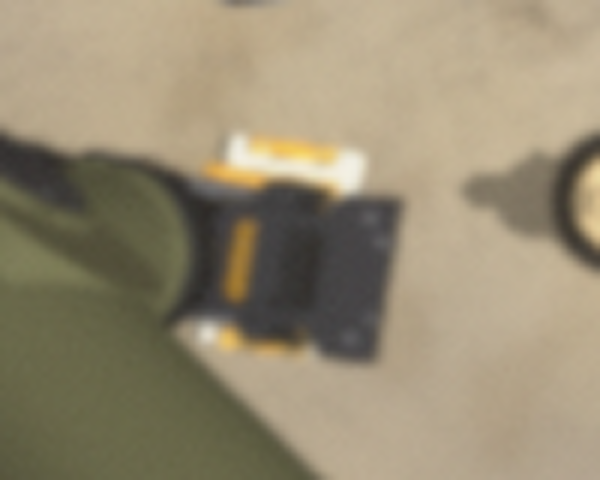

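Run:
```python
from h import *
f=lambda x,y:((x+.5)/7-.5+170,(y+.5)/6.6-.5+110)
a=ray("side",[f(272,276),f(434,276)],.0716);b=ray("side",[f(266,404),f(438,402)],.005);c=ray("side",[f(231,415),f(471,415)],.005)
for v in(a,b,c): 
    d=v[1]-v[0];print(v.round(4).tolist(),v.mean(0).round(4),np.hypot(*d).round(4),np.degrees(np.arctan2(d[1],d[0])).round(1))
p,R,_=pose();print((p+R[:,2]*.023*np.sign(-R[1,2])).round(4))
```

```text
[[0.4323, 0.371], [0.5032, 0.3584]] [0.4677 0.3647] 0.072 -10.1
[[0.4266, 0.3698], [0.5035, 0.358]] [0.4651 0.3639] 0.0778 -8.7
[[0.4098, 0.3611], [0.5161, 0.3417]] [0.463  0.3514] 0.108 -10.3
[0.4654 0.3657 0.075 ]
```

Run:
```python
from h import *
plan(.4671,.3903,.0105,80.7)
```

```text
turn [ 0.001 -0.     0.   ] deg 0.1 rows>= 1 shift_mm new frame [ 2.3 64.5 -1.5] old frame [ 2.3 64.5 -1.4]
q7 -2.66 q [-0.23  0.42 -0.62  1.71  0.27  1.1  -2.66] p [0.4691 0.3884 0.075 ] t 17.4167
```

Call:
{"api": "play_rows", "payload": {"translation": [[2,8,-1.5],[0,12,0],[0,12,0],[0,12,0],[0,10,0],[0,6,0],[0,2,0],[0,0,0],[0,0,0],[0,0,0]], "turn": [[0,0,0],[0,0,0],[0,0,0],[0,0,0],[0,0,0],[0,0,0],[0,0,0],[0,0,0],[0,0,0],[0,0,0]], "fingers": [-1,-1,-1,-1,-1,-1,-1,-1,-1,-1]}}

```text
time: 18.25
position: [0.4671, 0.3904, 0.0126]
tool_rot: [-0.173, -2.138, 2.135]
ft_force: [-0.0, 0.4, -1.8]
grip_width: 0.529
```

Run:
```python
from h import *
plan(.4671,.3903,.0087,80.7)
i=ctrl.get_image("side");cv2.imwrite("pics/side10.png",i);cv2.imwrite("pics/s10.png",cv2.resize(i[120:190,180:270],None,fx=8,fy=8,interpolation=cv2.INTER_CUBIC))
```

```text
turn [0.001 0.    0.001] deg 0.1 rows>= 1 shift_mm new frame [-0.1  3.9  0.1] old frame [-0.1  3.9  0.1]
q7 -2.67 q [-0.31  0.47 -0.52  1.75  0.27  0.99 -2.67] p [0.4671 0.3904 0.0126] t 18.25
```

View pics/s10.png

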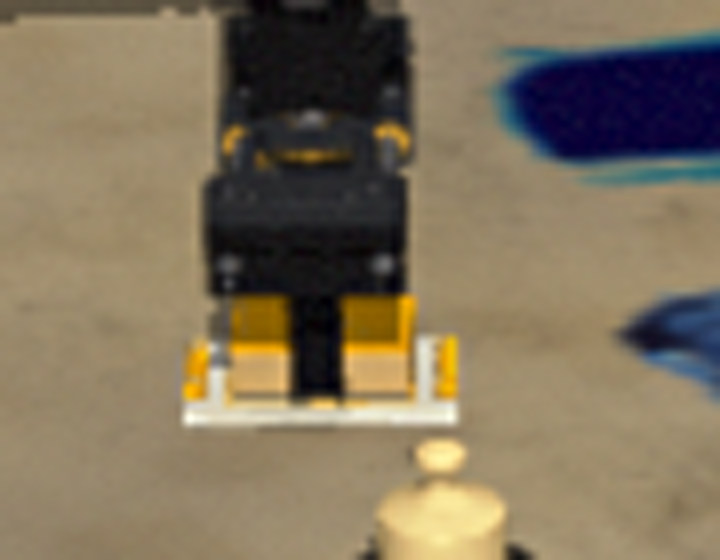

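Call:
{"api": "play_rows", "payload": {"translation": [[0,1.5,0],[0,1.5,0],[0,1,0],[0,0.3,0],[0,0,0],[0,0,0],[0,0,0],[0,0,0],[0,0,0],[0,0,0]], "turn": [[0,0,0],[0,0,0],[0,0,0],[0,0,0],[0,0,0],[0,0,0],[0,0,0],[0,0,0],[0,0,0],[0,0,0]], "fingers": [-1,-1,-1,-1,-1,-1,-1,-1,-1,-1]}}

```text
time: 19.13
position: [0.4669, 0.39, 0.0086]
tool_rot: [-0.173, -2.137, 2.136]
ft_force: [-0.8, -2.2, 6.4]
grip_width: 0.524
```

Run:
```python
from h import *
plan(.4671,.3903,.0087,80.7)
i=ctrl.get_image("side");cv2.imwrite("pics/s11.png",cv2.resize(i[140:190,190:260],None,fx=10,fy=10,interpolation=cv2.INTER_CUBIC))
```

```text
turn [ 0.    -0.     0.001] deg 0.0 rows>= 1 shift_mm new frame [-0.2 -0.1 -0.4] old frame [-0.2 -0.1 -0.4]
q7 -2.67 q [-0.32  0.48 -0.52  1.76  0.28  0.98 -2.67] p [0.4669 0.39   0.0086] t 19.1333
```

View pics/s11.png

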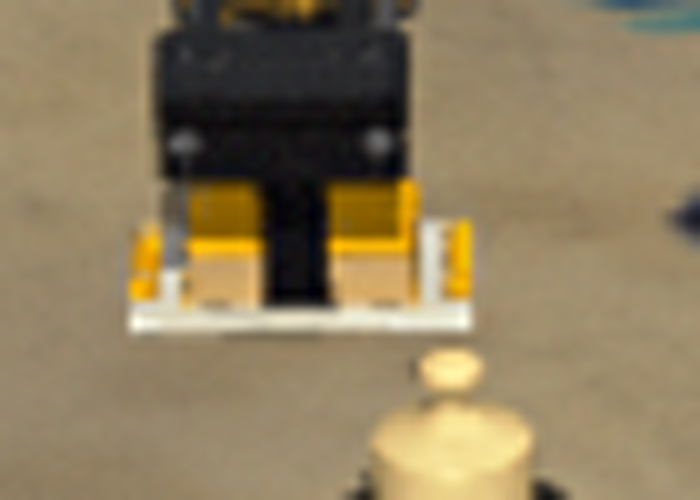

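Call:
{"api": "play_rows", "payload": {"translation": [[0,0,0],[0,0,0],[0,0,0],[0,0,0],[0,0,0],[0,0,0],[0,-10,0],[0,-20,0],[0,-30,0],[0,-30,0]], "turn": [[0,0,0],[0,0,0],[0,0,0],[0,0,0],[0,0,0],[0,0,0],[0,0,0],[0,0,0],[0,0,0],[0,0,0]], "fingers": [0.2,0.3,0.5,0.7,0.8,0.8,0.8,0.8,0.8,0.8]}}

```text
time: 20.02
position: [0.4661, 0.3895, 0.0986]
tool_rot: [-0.17, -2.135, 2.136]
ft_force: [0.5, 0.1, -0.0]
grip_width: 0.896
```

Call:
{"api": "play_rows", "payload": {"translation": [[0,-20,0],[-6,-10,20],[-12,0,30],[-14,0,36],[-14,0,36],[-14,0,36],[-14,0,36],[-14,0,36],[-14,0,36],[-14,0,36]], "turn": [[0,0,0],[0,0,0],[0,0,0],[0,0,0],[0,0,0],[0,0,0],[0,0,0],[0,0,0],[0,0,0],[0,0,0]], "fingers": [1,1,1,1,1,1,1,1,1,1]}}

```text
time: 20.85
position: [0.5327, 0.0714, 0.1286]
tool_rot: [-0.173, -2.138, 2.137]
ft_force: [1.1, 0.5, -0.8]
grip_width: 1.0
```

```bash
python3 - <<'E'
from h import *
i=ctrl.get_image("side");cv2.imwrite("pics/side12.png",i);cv2.imwrite("pics/s12.png",cv2.resize(i[140:260,190:330],None,fx=5,fy=5,interpolation=cv2.INTER_CUBIC))
i=ctrl.get_image("top");cv2.imwrite("pics/top12.png",i);cv2.imwrite("pics/t12.png",cv2.resize(i[200:280,130:330],None,fx=4,fy=4,interpolation=cv2.INTER_CUBIC))
plan(.564,-.034,.12,115)
s=i
for n,b in(("top",(150,217,186,264)),("side",(195,150,250,185))):
    im=cv2.imread(f"pics/{n}12.png")
    print(n,rect(ray(n,pts(mask(im,"yellow",b)),.028)),rect(ray(n,pts(mask(im,"white",b),largest=False),.005)))
E
sed -i 's/side6/side8/' m2.py; python3 m2.py
```

```text
turn [-0.004 -0.61   0.001] deg 34.9 rows>= 5 shift_mm new frame [ 14.4   8.1 101.9] old frame [-46.5   8.5  91.7]
q7 -1.97 q [ 0.17  0.17 -0.38  1.84  0.07  1.14 -1.97] p [0.534  0.0644 0.1281] t 20.95Traceback (most recent call last):
  File "<stdin>", line 8, in <module>
  File "h.py", line 27, in pts
    p=np.vstack(cs)[:,0,:].astype(float)
      ~~~~~~~~~^^^^
    return _nx.concatenate(arrs, 0, dtype=dtype, casting=casting)
           ~~~~~~~~~~~~~~~^^^^^^^^^^^^^^^^^^^^^^^^^^^^^^^^^^^^^^^
ValueError: need at least one array to concatenate
Traceback (most recent call last):
  File "m2.py", line 4, in <module>
    m=mask(s,c,(245,200,312,252)); P=pts(m,largest=(c=="yellow"));
                                     ~~~^^^^^^^^^^^^^^^^^^^^^^^^^
  File "h.py", line 27, in pts
    p=np.vstack(cs)[:,0,:].astype(float)
      ~~~~~~~~~^^^^
ValueError: need at least one array to concatenate
```

View pics/s12.png

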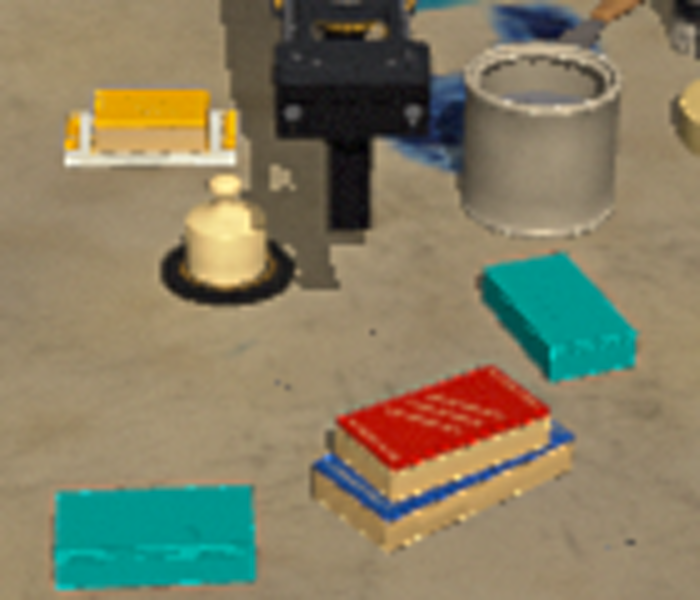

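View pics/t12.png

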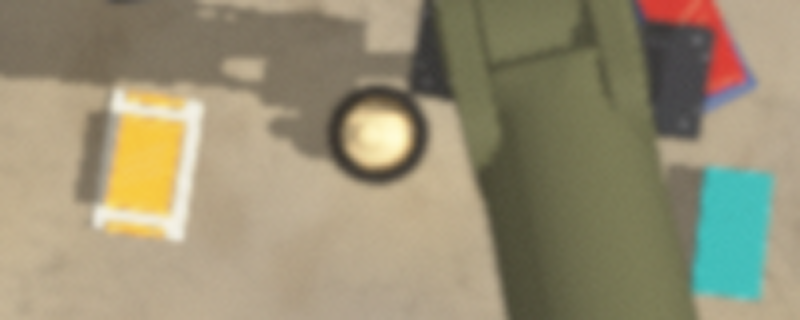

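```bash
cat > m3.py <<'E'
import sys
from h import *
H["yellow"]=(18,32,150,120)
t=cv2.imread("pics/top12.png");b=(150,217,186,264)
m=mask(t,"yellow",b); m=cv2.morphologyEx(m,cv2.MORPH_OPEN,np.ones((45,45)))
print("yellow top",rect(ray("top",pts(m),.028)))
for sth,vth in((45,165),(60,150),(70,140)):
  h=cv2.cvtColor(cv2.resize(t,None,fx=4,fy=4,interpolation=cv2.INTER_CUBIC),cv2.COLOR_BGR2HSV)
  m=(((h[...,1]<sth)&(h[...,2]>vth))|((h[...,1]>150)&(h[...,2]>120)&(h[...,0]>17)&(h[...,0]<33))).astype(np.uint8);k=np.zeros_like(m);k[b[1]*4:b[3]*4,b[0]*4:b[2]*4]=1
  print("board",rect(ray("top",pts(m*k),.005)))
s=cv2.imread("pics/side8.png")
for c,z in(("red",.046),("blue",.023)):
    m=mask(s,c,(245,200,312,252)); P=pts(m,largest=False)
    if c=="red": P=pts(cv2.morphologyEx(m,cv2.MORPH_CLOSE,np.ones((9,9))))
    hull=cv2.convexHull((P*100).astype(np.float32)); ap=cv2.approxPolyDP(hull,150,True)[:,0]/100
    W=ray("side",ap,z)*1000
    print(c,rect(ray("side",P,z))); print(W.round(1).tolist())
    n=len(W)
    for k in range(n):
        d=W[(k+1)%n]-W[k]; print("  edge",np.hypot(*d).round(1),np.degrees(np.arctan2(d[1],d[0])).round(1))
E
python3 m3.py
```

```text
yellow top (array([470.4, 388.4]), 61.2, 42.3, -0.6)
board (array([470., 395.]), 68.2, 44.7, -9.9)
board (array([465.2, 387.6]), 131.6, 105.0, -0.6)
board (array([468.1, 389.8]), 139.1, 111.9, 0.3)
red (array([563.9, -33.7]), 100.3, 57.4, 21.7)
[[618.4, -36.5], [530.5, -77.0], [509.1, -28.9], [598.8, 9.7]]
  edge 96.8 -155.2
  edge 52.7 114.0
  edge 97.6 23.3
  edge 50.2 -66.9
blue (array([565.1, -31.2]), 125.1, 66.0, 26.2)
[[633.4, -29.6], [526.9, -86.5], [497.3, -33.2], [506.9, -23.3], [627.6, -21.1]]
  edge 120.7 -151.9
  edge 60.9 119.1
  edge 13.8 45.7
  edge 120.7 1.0
  edge 10.2 -55.4
```

Run:
```python
from h import *
plan(.564,-.033,.08,114)
```

```text
turn [-0.004 -0.592  0.   ] deg 33.9 rows>= 5 shift_mm new frame [ 12.2  48.1 101.2] old frame [-46.3  48.5  90.6]
q7 -1.97 q [ 0.17  0.17 -0.38  1.84  0.07  1.14 -1.97] p [0.534  0.0644 0.1281] t 20.95
```

Call:
{"api": "play_rows", "payload": {"translation": [[0,0,0],[0,0,0],[0,0,0],[0,0,0],[0,0,0],[0,0,0],[3,0,25],[3,0,25],[3,0,25],[3,0,20]], "turn": [[0,-0.1,0],[0,-0.1,0],[0,-0.1,0],[0,-0.1,0],[0,-0.1,0],[0,-0.092,0],[0,0,0],[0,0,0],[0,0,0],[0,0,0]], "fingers": [1,1,1,1,1,1,1,1,1,1]}}

```text
time: 21.78
position: [0.5618, -0.0196, 0.1282]
tool_rot: [-0.433, 1.984, -1.984]
ft_force: [1.2, 0.6, -0.0]
grip_width: 1.001
```

Call:
{"api": "play_rows", "payload": {"translation": [[0,0,0],[0,15,0],[0,18,0],[0,15,0],[0,0,0],[0,0,0],[0,0,0],[0,0,0],[0,0,0],[0,0,0]], "turn": [[0,0,0],[0,0,0],[0,0,0],[0,0,0],[0,0,0],[0,0,0],[0,0,0],[0,0,0],[0,0,0],[0,0,0]], "fingers": [1,1,1,1,1,1,1,1,1,1]}}

```text
time: 22.62
position: [0.5617, -0.0182, 0.0803]
tool_rot: [-0.433, 1.984, -1.984]
ft_force: [0.3, 0.8, -0.3]
grip_width: 0.999
```

Run:
```python
from h import *
plan(.564,-.033,.027,114)
i=ctrl.get_image("side");cv2.imwrite("pics/s13.png",cv2.resize(i[150:260,230:330],None,fx=6,fy=5.4,interpolation=cv2.INTER_CUBIC))
```

```text
turn [ 0.     0.011 -0.   ] deg 0.6 rows>= 1 shift_mm new frame [ 3.9 53.3 14.5] old frame [ 4.1 53.3 14.5]
q7 -1.24 q [ 0.31  0.27 -0.37  1.83  0.11  1.06 -1.24] p [ 0.5617 -0.0182  0.0803] t 22.6167
```

View pics/s13.png

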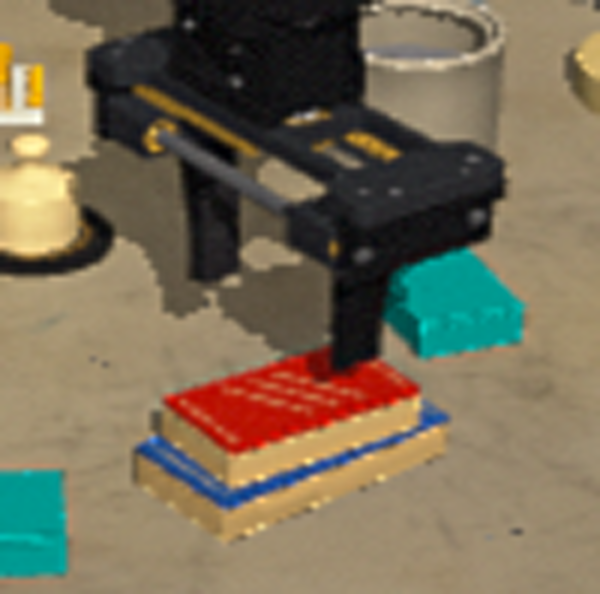

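Call:
{"api": "play_rows", "payload": {"translation": [[4,0,14.5],[0,0,0],[0,15,0],[0,15,0],[0,12,0],[0,8,0],[0,3,0],[0,0,0],[0,0,0],[0,0,0]], "turn": [[0,0.01,0],[0,0,0],[0,0,0],[0,0,0],[0,0,0],[0,0,0],[0,0,0],[0,0,0],[0,0,0],[0,0,0]], "fingers": [1,1,1,1,1,1,1,1,1,0.8]}}

```text
time: 23.5
position: [0.5641, -0.0331, 0.0271]
tool_rot: [-0.424, 1.99, -1.99]
ft_force: [1.3, -0.1, -0.0]
grip_width: 0.974
```

Call:
{"api": "play_rows", "payload": {"translation": [[0,0,0],[0,0,0],[0,0,0],[0,0,0],[0,0,0],[0,0,0],[0,0,0],[0,0,0],[0,0,0],[0,0,0]], "turn": [[0,0,0],[0,0,0],[0,0,0],[0,0,0],[0,0,0],[0,0,0],[0,0,0],[0,0,0],[0,0,0],[0,0,0]], "fingers": [0.6,0.5,0.4,0.3,0.25,0.2,0.15,0,-0.5,-1], "grip_force": 22}}

```text
time: 24.33
position: [0.5633, -0.0328, 0.0264]
tool_rot: [-0.426, 1.991, -1.989]
ft_force: [-2.1, 0.9, 0.8]
grip_width: 0.608
```

Call:
{"api": "play_rows", "payload": {"translation": [[0,0,0],[0,0,0],[0,-3,0],[0,-6,0],[0,-10,0],[0,-15,0],[0,-20,0],[0,-20,0],[0,-20,0],[0,0,0]], "turn": [[0,0,0],[0,0,0],[0,0,0],[0,0,0],[0,0,0],[0,0,0],[0,0,0],[0,0,0],[0,0,0],[0,0,0]], "fingers": [-1,-1,-1,-1,-1,-1,-1,-1,-1,-1]}}

```text
time: 25.17
position: [0.5669, -0.0334, 0.1258]
tool_rot: [-0.416, 1.985, -1.99]
ft_force: [1.2, 0.7, -0.9]
grip_width: 0.609
```

Run:
```python
from h import *
plan(.459,-.198,.1,98.5,near=False)
i=ctrl.get_image("side");cv2.imwrite("pics/side14.png",i);cv2.imwrite("pics/s14.png",cv2.resize(i[150:260,230:330],None,fx=6,fy=5.4,interpolation=cv2.INTER_CUBIC))
```

```text
turn [-0.003  0.271 -0.007] deg 15.5 rows>= 3 shift_mm new frame [131.   25.8 146.9] old frame [165.7  25.1 106.3]
turn [-0.01  -2.87   0.004] deg 164.5 rows>= 23 shift_mm new frame [-131.    25.8 -146.9] old frame [165.7  25.1 106.3]
q7 -1.21 q [ 0.33  0.23 -0.36  1.78  0.09  1.14 -1.21] p [ 0.5669 -0.0334  0.1258] t 25.1667
```

View pics/s14.png

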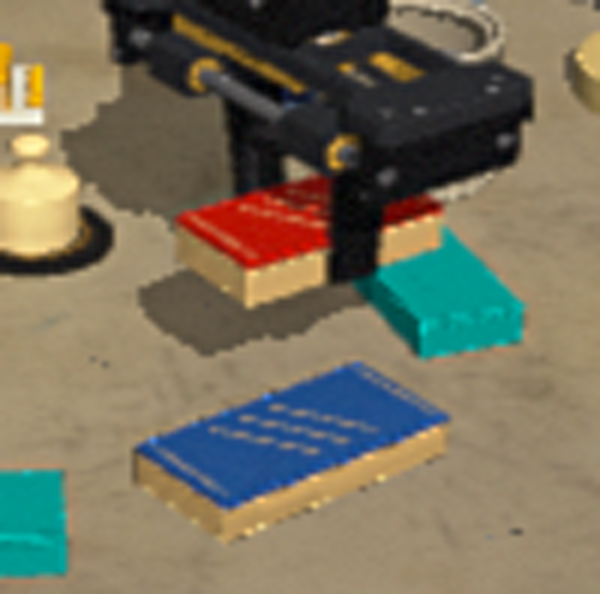

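Call:
{"api": "play_rows", "payload": {"translation": [[0,0,0],[0,0,0],[0,0,0],[6,0,7],[18,0,20],[22,0,25],[22,0,25],[22,0,25],[22,0,25],[12,0,12]], "turn": [[0,0.09,0],[0,0.09,0],[0,0.09,0],[0,0,0],[0,0,0],[0,0,0],[0,0,0],[0,0,0],[0,0,0],[0,0,0]], "fingers": [-1,-1,-1,-1,-1,-1,-1,-1,-1,-1]}}

```text
time: 26.05
position: [0.4578, -0.1937, 0.1196]
tool_rot: [-0.163, 2.146, -2.148]
ft_force: [0.5, -0.9, -2.8]
grip_width: 0.607
```

Call:
{"api": "play_rows", "payload": {"translation": [[4,0,5],[0,15,0],[0,20,0],[0,15,0],[0,0,0],[0,0,0],[0,0,0],[0,0,0],[0,0,0],[0,0,0]], "turn": [[0,0,0],[0,0,0],[0,0,0],[0,0,0],[0,0,0],[0,0,0],[0,0,0],[0,0,0],[0,0,0],[0,0,0]], "fingers": [-1,-1,-1,-1,-1,-1,-1,-1,-1,-1]}}

```text
time: 26.88
position: [0.459, -0.1947, 0.0713]
tool_rot: [-0.161, 2.143, -2.144]
ft_force: [0.4, -0.0, -1.2]
grip_width: 0.612
```

Run:
```python
from h import *
plan(.459,-.198,.0125,98.5)
i=ctrl.get_image("side");cv2.imwrite("pics/side15.png",i);cv2.imwrite("pics/s15.png",cv2.resize(i[215:315,195:305],None,fx=7,fy=6,interpolation=cv2.INTER_CUBIC))
i=ctrl.get_image("top");cv2.imwrite("pics/t15.png",cv2.resize(i[200:290,310:410],None,fx=6,fy=6,interpolation=cv2.INTER_CUBIC))
```

```text
turn [-0.     0.002 -0.   ] deg 0.1 rows>= 1 shift_mm new frame [ 0.5 58.8  3.2] old frame [ 0.5 58.8  3.2]
q7 -1.1 q [ 0.54  0.14 -0.2   1.99  0.03  1.01 -1.1 ] p [ 0.459  -0.1947  0.0713] t 26.8833
```

View pics/s15.png

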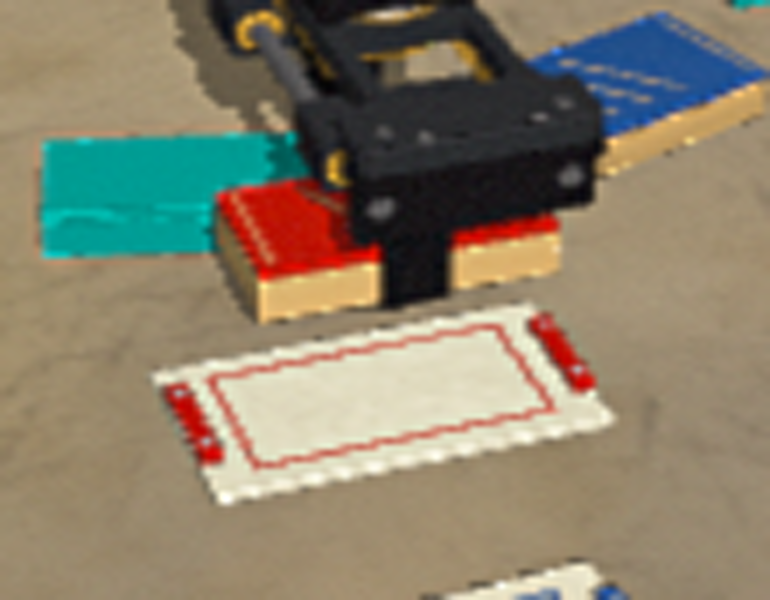

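View pics/t15.png

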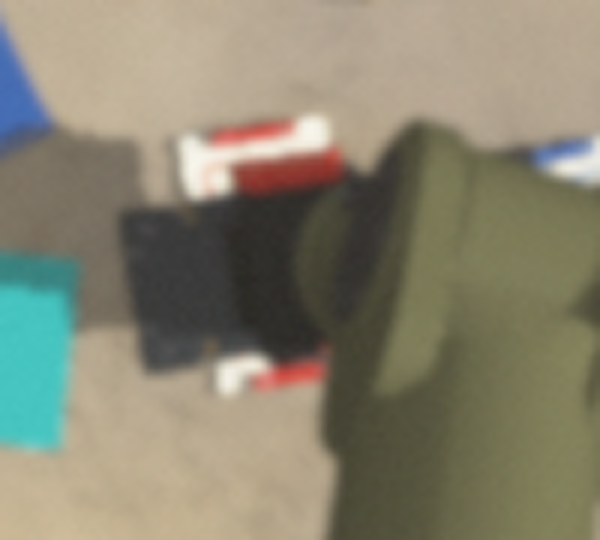

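Run:
```python
from h import *
f=lambda x,y:((x+.5)/7-.5+195,(y+.5)/6-.5+215)
p,R,_=pose()
a=ray("side",[f(260,322),f(560,273)],p[2]-.0034);b=ray("side",[f(213,378),f(497,326),f(553,409),f(258,466)],.005)
d=a[1]-a[0];u=d/np.hypot(*d);n=np.array([-u[1],u[0]])
print("front len",np.hypot(*d),"ang",np.degrees(np.arctan2(u[1],u[0])),"block ctr",a.mean(0)+n*.0265)
c=b.mean(0);print("outline ctr",c,"lens",[np.hypot(*(b[(i+1)%4]-b[i])).round(4) for i in range(4)],"ang",[np.degrees(np.arctan2(*(b[j]-b[i])[::-1])).round(1) for i,j in((0,1),(3,2))])
print("move",c-(a.mean(0)+n*.0265)); t=p[:2]+c-(a.mean(0)+n*.0265); print(t,p); plan(t[0],t[1],.0125,98.5)
```

```text
front len 0.09796723521182743 ang 6.410902202170438 block ctr [ 0.46137692 -0.19409935]
outline ctr [ 0.45878322 -0.19648449] lens [np.float64(0.099), np.float64(0.0541), np.float64(0.0996), np.float64(0.0544)] ang [np.float64(8.0), np.float64(8.1)]
move [-0.00259371 -0.00238515]
[ 0.45614407 -0.19708799] [ 0.45873778 -0.19470284  0.07096408]
turn [0.    0.002 0.   ] deg 0.1 rows>= 1 shift_mm new frame [ 2.9 58.5  2. ] old frame [ 2.9 58.5  2. ]
q7 -1.1 q [ 0.54  0.14 -0.2   1.99  0.03  1.01 -1.1 ] p [ 0.4587 -0.1947  0.071 ] t 26.9833
```

Call:
{"api": "play_rows", "payload": {"translation": [[3,8,2],[0,12,0],[0,12,0],[0,12,0],[0,8,0],[0,5,0],[0,1,0],[0,0,0],[0,0,0],[0,0,0]], "turn": [[0,0,0],[0,0,0],[0,0,0],[0,0,0],[0,0,0],[0,0,0],[0,0,0],[0,0,0],[0,0,0],[0,0,0]], "fingers": [-1,-1,-1,-1,-1,-1,-1,-1,-1,-1]}}

```text
time: 27.82
position: [0.4563, -0.1972, 0.0131]
tool_rot: [-0.161, 2.143, -2.144]
ft_force: [-0.3, -0.5, -1.5]
grip_width: 0.607
```

Run:
```python
from h import *
plan(.4562,-.197,.0085,98.5)
i=ctrl.get_image("side");cv2.imwrite("pics/side16.png",i);cv2.imwrite("pics/s16.png",cv2.resize(i[235:315,200:300],None,fx=7.5,fy=7.5,interpolation=cv2.INTER_CUBIC))
```

```text
turn [-0.     0.001  0.   ] deg 0.1 rows>= 1 shift_mm new frame [ 0.   4.6 -0.2] old frame [ 0.   4.6 -0.2]
q7 -1.11 q [ 0.53  0.22 -0.19  2.04  0.05  0.89 -1.11] p [ 0.4563 -0.1972  0.0131] t 27.8167
```

View pics/s16.png

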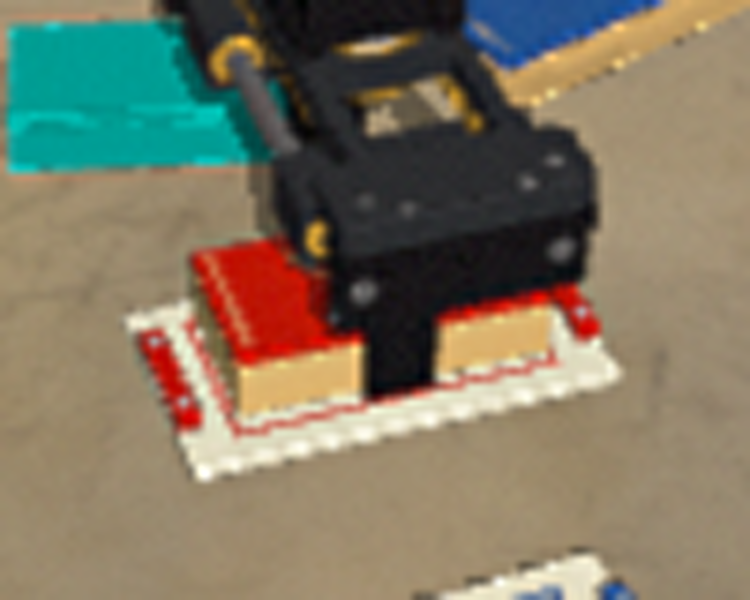

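```bash
cat > m4.py <<'E'
from h import *
import sys
im=cv2.imread("pics/s16.png"); h=cv2.cvtColor(im,cv2.COLOR_BGR2HSV)
wood=((h[...,1]>80)&(h[...,1]<170)&(h[...,2]>150)&(h[...,0]>12)&(h[...,0]<28))
red=((h[...,0]<8)|(h[...,0]>170))&(h[...,1]>110)
f=lambda x,y:((x+.5)/7.5-.5+200,(y+.5)/7.5-.5+235)
A=[];B=[]
for c in list(range(255,355,3))+list(range(450,540,3)):
    r=np.where(wood[300:440,c])[0]
    if len(r): A.append((c,r.max()+300)); 
    r0=A[-1][1]
for c in list(range(255,355,3))+list(range(450,540,3)):
    k=418+(358-418)*(c-240)/312
    r=np.where(red[int(k)-2:int(k)+25,c])[0]
    if len(r): B.append((c,np.mean(r)+int(k)-2))
A=np.array(A);B=np.array(B)
for n,X,z in(("block",A,.0097),("outline",B,.005)):
    W=ray("side",[f(*q) for q in X],z); pf=np.polyfit(W[:,0],W[:,1],1); res=W[:,1]-np.polyval(pf,W[:,0])
    ok=abs(res)<.003; pf=np.polyfit(W[ok,0],W[ok,1],1)
    print(n,len(X),ok.sum(),"ang",np.degrees(np.arctan(pf[0])).round(2),"y at x=.46",np.polyval(pf,.46).round(4),"std",res.std().round(4))
E
python3 m4.py
```

```text
block 64 18 ang 7.35 y at x=.46 -0.2225 std 0.011
outline 64 64 ang 8.55 y at x=.46 -0.2238 std 0.0006
```

```bash
sed -i 's/h\[...,1\]>80/h[...,1]>int(sys.argv[1])/; s/c-240)\/312/c-240)\/312/' m4.py; sed -i "s/r=np.where(wood\[300:440,c\])\[0\]/k=int(418-60*(c-240)\/312); r=np.where(wood[k-30:k+8,c])[0]+k-330/" m4.py; for s in 75 85 95 105; do python3 m4.py $s; done
```

```text
block 64 64 ang 7.02 y at x=.46 -0.2229 std 0.0005
outline 64 64 ang 8.55 y at x=.46 -0.2238 std 0.0006
block 64 64 ang 7.19 y at x=.46 -0.2224 std 0.0004
outline 64 64 ang 8.55 y at x=.46 -0.2238 std 0.0006
block 64 64 ang 7.27 y at x=.46 -0.2219 std 0.0003
outline 64 64 ang 8.55 y at x=.46 -0.2238 std 0.0006
block 64 64 ang 7.21 y at x=.46 -0.2214 std 0.0003
outline 64 64 ang 8.55 y at x=.46 -0.2238 std 0.0006
```

Call:
{"api": "play_rows", "payload": {"translation": [[0,0,1],[0,1.5,0],[0,1.5,0],[0,1.2,0],[0,0.6,0],[0,0,0],[0,0,0],[0,0,0],[0,0,0],[0,0,0]], "turn": [[0,-0.024,0],[0,0,0],[0,0,0],[0,0,0],[0,0,0],[0,0,0],[0,0,0],[0,0,0],[0,0,0],[0,0,0]], "fingers": [-1,-1,-1,-1,-1,-1,-1,-1,-1,-1]}}

```text
time: 28.7
position: [0.4559, -0.198, 0.0084]
tool_rot: [-0.187, 2.132, -2.131]
ft_force: [-2.0, 0.6, 5.3]
grip_width: 0.604
```

Run:
```python
from h import *
plan(.4562,-.198,.0085,99.9)
i=ctrl.get_image("side");cv2.imwrite("pics/side17.png",i);cv2.imwrite("pics/s17.png",cv2.resize(i[235:315,200:300],None,fx=7.5,fy=7.5,interpolation=cv2.INTER_CUBIC))
```

```text
turn [0.001 0.    0.001] deg 0.1 rows>= 1 shift_mm new frame [-0.3 -0.1  0. ] old frame [-0.3 -0.1  0. ]
q7 -1.09 q [ 0.54  0.23 -0.2   2.04  0.06  0.88 -1.09] p [ 0.4559 -0.198   0.0084] t 28.7
```

View pics/s17.png

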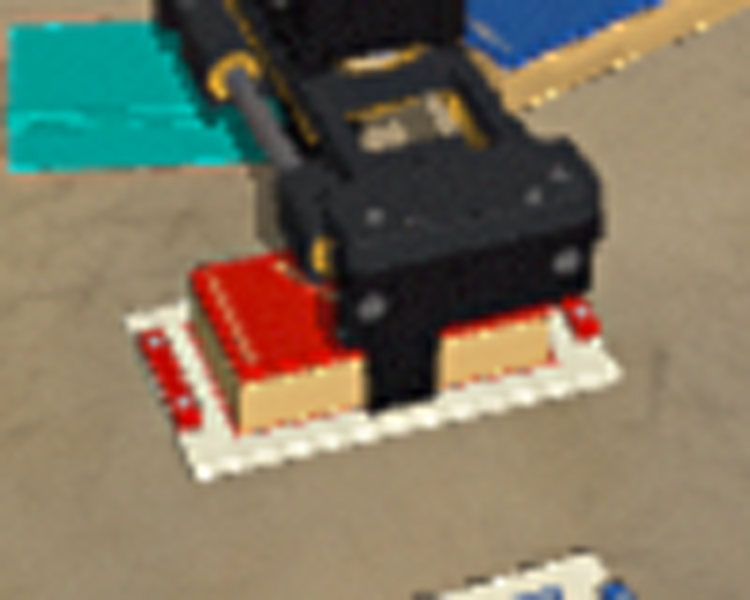

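Call:
{"api": "play_rows", "payload": {"translation": [[0,0,0],[0,0,0],[0,0,0],[0,0,0],[0,0,0],[0,0,0],[0,-10,0],[0,-20,0],[0,-30,0],[0,-30,0]], "turn": [[0,0,0],[0,0,0],[0,0,0],[0,0,0],[0,0,0],[0,0,0],[0,0,0],[0,0,0],[0,0,0],[0,0,0]], "fingers": [0.35,0.45,0.6,0.8,0.9,0.9,0.9,0.9,0.9,0.9]}}

```text
time: 29.58
position: [0.4552, -0.1976, 0.0987]
tool_rot: [-0.189, 2.133, -2.13]
ft_force: [1.5, -0.8, 0.1]
grip_width: 0.95
```

Call:
{"api": "play_rows", "payload": {"translation": [[0,-10,0],[0,0,0],[-10,0,-10],[-20,0,-22],[-22,0,-25],[-22,0,-25],[-22,0,-25],[-22,0,-25],[-12,0,-15],[0,0,0]], "turn": [[0,0,0],[0,0,0],[0,0,0],[0,0,0],[0,0,0],[0,0,0],[0,0,0],[0,0,0],[0,0,0],[0,0,0]], "fingers": [1,1,1,1,1,1,1,1,1,1]}}

```text
time: 30.42
position: [0.5593, -0.0244, 0.1062]
tool_rot: [-0.196, 2.132, -2.123]
ft_force: [-0.3, 1.2, -0.4]
grip_width: 0.999
```

Run:
```python
from h import *
i=ctrl.get_image("side");cv2.imwrite("pics/side18.png",i);cv2.imwrite("pics/s18.png",cv2.resize(i[150:310,190:330],None,fx=4,fy=3.75,interpolation=cv2.INTER_CUBIC))
for n in("side14","side18"):
    s=cv2.imread(f"pics/{n}.png"); m=mask(s,"blue",(245,205,312,252)); m=cv2.morphologyEx(m,cv2.MORPH_CLOSE,np.ones((9,9)))
    P=pts(m);hull=cv2.convexHull((P*100).astype(np.float32)); ap=cv2.approxPolyDP(hull,150,True)[:,0]/100
    W=ray("side",ap,.023)*1000;k=len(W)
    print(n,rect(ray("side",P,.023)),W.round(1).tolist(),W.mean(0),[np.degrees(np.arctan2(*(W[(j+1)%k]-W[j])[::-1])).round(1) for j in range(k)])
plan(.566,-.03,.08,118)
```

```text
side14 (array([565.4, -30.7]), 126.0, 66.1, 26.5) [[633.4, -29.6], [526.9, -86.5], [497.3, -33.2], [605.9, 24.5]] [565.8785679  -31.19015579] [np.float64(-151.9), np.float64(119.1), np.float64(28.0), np.float64(-63.0)]
side18 (array([565.4, -30.7]), 126.0, 66.1, 26.5) [[633.4, -29.6], [526.9, -86.5], [497.3, -33.2], [605.9, 24.5]] [565.8785679  -31.19015579] [np.float64(-151.9), np.float64(119.1), np.float64(28.0), np.float64(-63.0)]
turn [ 0.003 -0.31   0.003] deg 17.7 rows>= 3 shift_mm new frame [-5.7 26.1  5.8] old frame [-7.3 26.   3.8]
q7 -1.46 q [ 0.31  0.24 -0.34  1.81  0.09  1.11 -1.46] p [ 0.5582 -0.0276  0.1061] t 30.4667
```

View pics/s18.png

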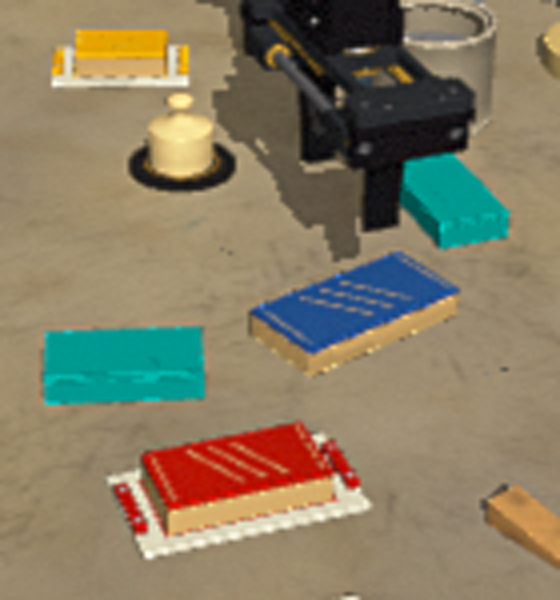

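Call:
{"api": "play_rows", "payload": {"translation": [[0,0,0],[0,0,0],[0,0,0],[-5.5,0,5.5],[0,15,0],[0,11,0],[0,0,0],[0,0,0],[0,0,0],[0,0,0]], "turn": [[0,-0.1,0],[0,-0.1,0],[0,-0.11,0],[0,0,0],[0,0,0],[0,0,0],[0,0,0],[0,0,0],[0,0,0],[0,0,0]], "fingers": [1,1,1,1,1,1,1,1,1,1]}}

```text
time: 31.3
position: [0.5663, -0.0331, 0.0821]
tool_rot: [-0.481, 1.952, -1.951]
ft_force: [-0.1, 0.0, 0.3]
grip_width: 0.999
```

Run:
```python
from h import *
plan(.5657,-.031,.006,118)
i=ctrl.get_image("side");cv2.imwrite("pics/s19.png",cv2.resize(i[160:260,240:330],None,fx=6,fy=6,interpolation=cv2.INTER_CUBIC))
```

```text
turn [ 0.    -0.005  0.   ] deg 0.3 rows>= 1 shift_mm new frame [-0.4 76.1 -2.2] old frame [-0.4 76.1 -2.1]
q7 -1.17 q [ 0.33  0.28 -0.37  1.81  0.11  1.07 -1.17] p [ 0.5663 -0.0331  0.0821] t 31.3
```

View pics/s19.png

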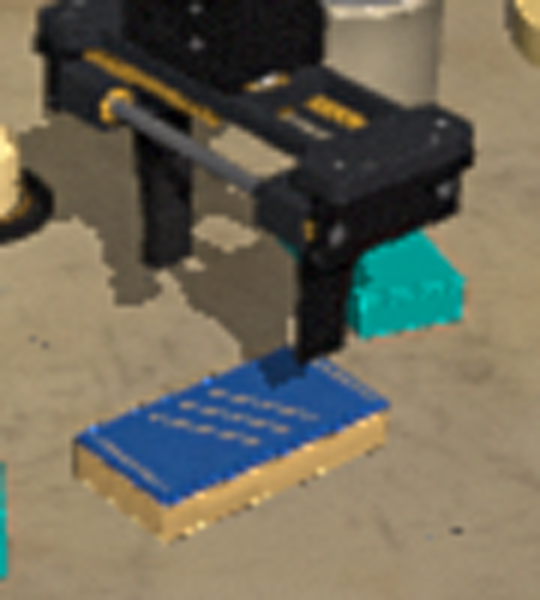

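Call:
{"api": "play_rows", "payload": {"translation": [[0,0,-2],[0,15,0],[0,15,0],[0,12,0],[0,6,0],[0,0,0],[0,0,0],[0,0,0],[0,0,0],[0,0,0]], "turn": [[0,0,0],[0,0,0],[0,0,0],[0,0,0],[0,0,0],[0,0,0],[0,0,0],[0,0,0],[0,0,0],[0,0,0]], "fingers": [1,1,1,1,1,1,1,1,1,1]}}

```text
time: 32.18
position: [0.5656, -0.0312, 0.0343]
tool_rot: [-0.481, 1.951, -1.951]
ft_force: [-0.2, 0.4, 0.5]
grip_width: 1.002
```

Run:
```python
from h import *
plan(.5657,-.031,.0055,118)
i=ctrl.get_image("side");cv2.imwrite("pics/s20.png",cv2.resize(i[160:260,240:330],None,fx=6,fy=6,interpolation=cv2.INTER_CUBIC))
```

```text
turn [ 0.    -0.005 -0.   ] deg 0.3 rows>= 1 shift_mm new frame [-0.2 28.8 -0.1] old frame [-0.2 28.8 -0.1]
q7 -1.19 q [ 0.32  0.34 -0.36  1.85  0.14  0.98 -1.19] p [ 0.5656 -0.0312  0.0343] t 32.1833
```

View pics/s20.png

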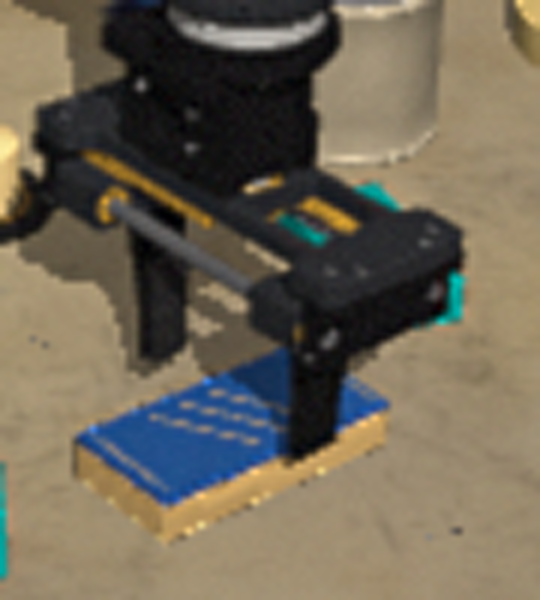

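Call:
{"api": "play_rows", "payload": {"translation": [[0,8,0],[0,8,0],[0,7,0],[0,4,0],[0,1.5,0],[0,0,0],[0,0,0],[0,0,0],[0,0,0],[0,0,0]], "turn": [[0,-0.005,0],[0,0,0],[0,0,0],[0,0,0],[0,0,0],[0,0,0],[0,0,0],[0,0,0],[0,0,0],[0,0,0]], "fingers": [1,1,1,1,1,1,1,1,1,0.8]}}

```text
time: 33.07
position: [0.5652, -0.0312, 0.0054]
tool_rot: [-0.487, 1.949, -1.948]
ft_force: [-0.1, 0.1, 0.6]
grip_width: 0.974
```

Call:
{"api": "play_rows", "payload": {"translation": [[0,0,0],[0,0,0],[0,0,0],[0,0,0],[0,0,0],[0,0,0],[0,0,0],[0,0,0],[0,0,0],[0,0,0]], "turn": [[0,0,0],[0,0,0],[0,0,0],[0,0,0],[0,0,0],[0,0,0],[0,0,0],[0,0,0],[0,0,0],[0,0,0]], "fingers": [0.7,0.6,0.55,0.5,0.45,0.4,0.3,0,-0.5,-1], "grip_force": 28}}

```text
time: 33.9
position: [0.5649, -0.031, 0.0051]
tool_rot: [-0.487, 1.95, -1.948]
ft_force: [-1.3, -0.1, -0.0]
grip_width: 0.713
```

Call:
{"api": "play_rows", "payload": {"translation": [[0,0,0],[0,0,0],[0,-3,0],[0,-6,0],[0,-10,0],[0,-15,0],[0,-20,0],[0,-20,0],[0,-20,0],[0,0,0]], "turn": [[0,0,0],[0,0,0],[0,0,0],[0,0,0],[0,0,0],[0,0,0],[0,0,0],[0,0,0],[0,0,0],[0,0,0]], "fingers": [-1,-1,-1,-1,-1,-1,-1,-1,-1,-1]}}

```text
time: 34.73
position: [0.5684, -0.0315, 0.1044]
tool_rot: [-0.478, 1.943, -1.948]
ft_force: [1.5, 0.1, -0.4]
grip_width: 0.714
```

Run:
```python
from h import *
plan(.434,-.359,.1,101.4)
i=ctrl.get_image("side");cv2.imwrite("pics/side21.png",i);cv2.imwrite("pics/s21.png",cv2.resize(i[140:380,190:350],None,fx=3.5,fy=2.5,interpolation=cv2.INTER_CUBIC))
```

```text
turn [-0.003  0.29  -0.007] deg 16.6 rows>= 3 shift_mm new frame [196.5   4.4 294.4] old frame [272.4   3.7 226. ]
q7 -1.16 q [ 0.34  0.26 -0.37  1.79  0.11  1.1  -1.16] p [ 0.5684 -0.0315  0.1044] t 34.7333
```

View pics/s21.png

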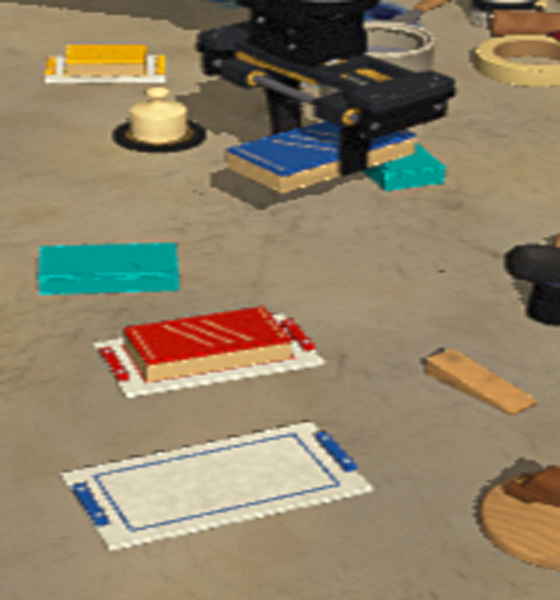

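Run:
```python
from h import *
for z in(.05,.1,.15,.2,.25,.3): print(z,ray("top",[436,188],z).round(3),ray("side",[342,245],z).round(3),ray("side",[385,249],z).round(3))
```

```text
0.05 [[ 0.622 -0.439]] [[ 0.689 -0.164]] [[ 0.784 -0.199]]
0.1 [[ 0.616 -0.42 ]] [[ 0.662 -0.232]] [[ 0.75  -0.264]]
0.15 [[ 0.611 -0.401]] [[ 0.634 -0.299]] [[ 0.716 -0.329]]
0.2 [[ 0.605 -0.382]] [[ 0.606 -0.367]] [[ 0.681 -0.395]]
0.25 [[ 0.599 -0.363]] [[ 0.579 -0.434]] [[ 0.647 -0.46 ]]
0.3 [[ 0.594 -0.344]] [[ 0.551 -0.502]] [[ 0.613 -0.525]]
```

Call:
{"api": "play_rows", "payload": {"translation": [[0,0,0],[0,0,0],[0,0,0],[4,0,6],[11,0,16],[16,0,24],[17,0,26],[17,0,26],[17,0,26],[17,0,26]], "turn": [[0,0.1,0],[0,0.1,0],[0,0.09,0],[0,0,0],[0,0,0],[0,0,0],[0,0,0],[0,0,0],[0,0,0],[0,0,0]], "fingers": [-1,-1,-1,-1,-1,-1,-1,-1,-1,-1]}}

```text
time: 35.62
position: [0.4959, -0.1996, 0.0984]
tool_rot: [-0.217, 2.117, -2.116]
ft_force: [0.3, -0.3, -2.6]
grip_width: 0.712
```

Call:
{"api": "play_rows", "payload": {"translation": [[17,0,26],[17,0,26],[17,0,26],[17,0,26],[15,0,22],[9,0,14],[4,0,4],[0,0,0],[0,15,0],[0,15,0]], "turn": [[0,0,0],[0,0,0],[0,0,0],[0,0,0],[0,0,0],[0,0,0],[0,0,0],[0,0,0],[0,0,0],[0,0,0]], "fingers": [-1,-1,-1,-1,-1,-1,-1,-1,-1,-1]}}

```text
time: 36.45
position: [0.4334, -0.3566, 0.0694]
tool_rot: [-0.214, 2.115, -2.115]
ft_force: [-0.2, 0.5, -2.4]
grip_width: 0.71
```

Call:
{"api": "play_rows", "payload": {"translation": [[0,0,0],[0,0,0],[0,0,0],[0,0,0],[0,0,0],[0,0,0],[0,0,0],[0,0,0],[0,0,0],[0,0,0]], "turn": [[0,0,0],[0,0,0],[0,0,0],[0,0,0],[0,0,0],[0,0,0],[0,0,0],[0,0,0],[0,0,0],[0,0,0]], "fingers": [-1,-1,-1,-1,-1,-1,-1,-1,-1,-1]}}

```text
time: 37.28
position: [0.4319, -0.358, 0.0692]
tool_rot: [-0.213, 2.118, -2.117]
ft_force: [0.2, 0.3, -1.3]
grip_width: 0.711
```

Run:
```python
from h import *
plan(.434,-.359,.014,101.4)
i=ctrl.get_image("side");cv2.imwrite("pics/side22.png",i);cv2.imwrite("pics/s22.png",cv2.resize(i[260:380,190:330],None,fx=5.5,fy=5,interpolation=cv2.INTER_CUBIC))
```

```text
turn [ 0.001 -0.     0.001] deg 0.1 rows>= 1 shift_mm new frame [-1.9 55.2  1.4] old frame [-1.9 55.2  1.4]
q7 -0.75 q [ 0.74  0.26 -0.11  1.85  0.03  1.03 -0.75] p [ 0.4319 -0.358   0.0692] t 37.2833
```

View pics/s22.png

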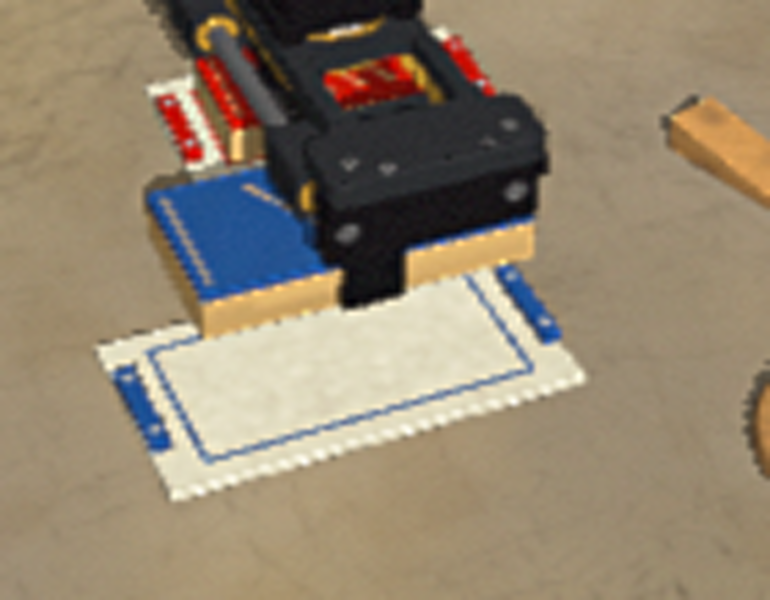

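Run:
```python
from h import *
f=lambda x,y:((x+.5)/5.5-.5+190,(y+.5)/5-.5+260)
p,R,_=pose()
a=ray("side",[f(205,337),f(533,259)],p[2]-.005);b=ray("side",[f(206,461),f(533,369),f(150,351)],.005)
def an(v): return np.degrees(np.arctan2(v[1],v[0]))
d=a[1]-a[0];e=b[1]-b[0]
print("block front",a.mean(0),np.hypot(*d),an(d),"outline front",b[:2].mean(0),np.hypot(*e),an(e),"side",np.hypot(*(b[2]-b[0])),an(b[2]-b[0]))
g=lambda q,L,w:q.mean(0)+w*np.array([-(q[1]-q[0])[1],(q[1]-q[0])[0]])/np.hypot(*(q[1]-q[0]))
bc=g(a,0,.031);oc=g(b[:2],0,.0315);print(bc,oc,oc-bc,p)
```

```text
block front [ 0.44057243 -0.38785501] 0.12154933427808201 9.255303626482721 outline front [ 0.44065877 -0.39003552] 0.12638937481566487 11.42953846402559 side 0.06390303985489289 100.58366869329194
[ 0.43558658 -0.35725859] [ 0.43441664 -0.35916019] [-0.00116993 -0.0019016 ] [ 0.43186645 -0.35799194  0.06915236]
```

Call:
{"api": "play_rows", "payload": {"translation": [[1.5,8,1.6],[0,12,0],[0,12,0],[0,10,0],[0,8,0],[0,3,0],[0,1,0],[0,0,0],[0,0,0],[0,0,0]], "turn": [[0,-0.02,0],[0,0,0],[0,0,0],[0,0,0],[0,0,0],[0,0,0],[0,0,0],[0,0,0],[0,0,0],[0,0,0]], "fingers": [-1,-1,-1,-1,-1,-1,-1,-1,-1,-1]}}

```text
time: 38.17
position: [0.4312, -0.3601, 0.0158]
tool_rot: [-0.232, 2.106, -2.106]
ft_force: [-0.0, -0.3, -1.4]
grip_width: 0.71
```

Run:
```python
from h import *
plan(.431,-.36,.0105,102.5)
i=ctrl.get_image("side");cv2.imwrite("pics/side23.png",i);cv2.imwrite("pics/s23.png",cv2.resize(i[290:370,200:300],None,fx=7.5,fy=7.5,interpolation=cv2.INTER_CUBIC))
```

```text
turn [-0.     0.001  0.   ] deg 0.0 rows>= 1 shift_mm new frame [ 0.2  5.3 -0.2] old frame [ 0.2  5.3 -0.2]
q7 -0.74 q [ 0.74  0.33 -0.1   1.88  0.04  0.93 -0.74] p [ 0.4312 -0.3601  0.0158] t 38.1667
```

View pics/s23.png

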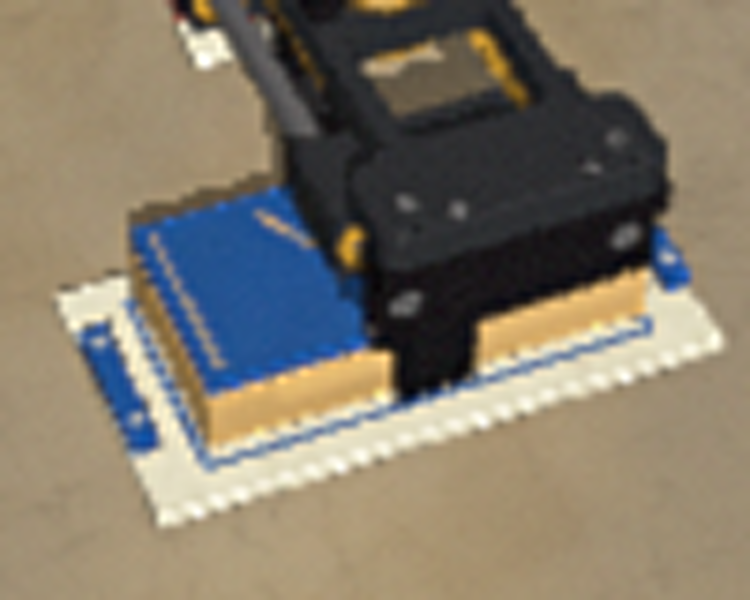

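Run:
```python
from h import *
im=cv2.imread("pics/s23.png"); h=cv2.cvtColor(im,cv2.COLOR_BGR2HSV)
f=lambda x,y:((x+.5)/7.5-.5+200,(y+.5)/7.5-.5+290)
blue=(h[...,0]>98)&(h[...,0]<130)&(h[...,1]>70)
cols=list(range(225,390,3))+list(range(485,635,3))
for s in(75,85,95):
    wood=(h[...,1]>s)&(h[...,1]<170)&(h[...,2]>150)&(h[...,0]>12)&(h[...,0]<28)
    A=[];B=[]
    for c in cols:
        k=int(450-132*(c-210)/435)
        r=np.where(wood[k-30:k+9,c])[0]
        if len(r):A.append((c,r.max()+k-30))
        r=np.where(blue[k:k+28,c])[0]
        if len(r):B.append((c,r.mean()+k))
    for n,X,z in(("block",A,.0108),("outline",B,.005)):
        W=ray("side",[f(*q) for q in X],z); pf=np.polyfit(W[:,0],W[:,1],1); res=W[:,1]-np.polyval(pf,W[:,0]);ok=abs(res)<.0015;pf=np.polyfit(W[ok,0],W[ok,1],1)
        print(s,n,len(X),ok.sum(),"ang",np.degrees(np.arctan(pf[0])).round(2),"y@.44",np.polyval(pf,.44).round(4),res.std().round(4))
a=ray("side",[f(210,450),f(647,316)],.0108);b=ray("side",[f(208,464),f(651,323)],.005);print(a,b,a.mean(0),b.mean(0))
```

```text
75 block 105 105 ang 11.68 y@.44 -0.3897 0.0002
75 outline 54 54 ang 11.53 y@.44 -0.39 0.0002
85 block 105 105 ang 11.69 y@.44 -0.3893 0.0002
85 outline 54 54 ang 11.53 y@.44 -0.39 0.0002
95 block 105 105 ang 11.71 y@.44 -0.3889 0.0002
95 outline 54 54 ang 11.53 y@.44 -0.39 0.0002
[[ 0.37985911 -0.40264723]
 [ 0.50082367 -0.37839207]] [[ 0.37932952 -0.40172329]
 [ 0.50284506 -0.37537465]] [ 0.44034139 -0.39051965] [ 0.44108729 -0.38854897]
```

Angle, lateral and length all agree within about 1 mm, so I lower it.

Call:
{"api": "play_rows", "payload": {"translation": [[-0.7,1.5,0],[0,1.5,0],[0,1.5,0],[0,1,0],[0,0.3,0],[0,0,0],[0,0,0],[0,0,0],[0,0,0],[0,0,0]], "turn": [[0,0,0],[0,0,0],[0,0,0],[0,0,0],[0,0,0],[0,0,0],[0,0,0],[0,0,0],[0,0,0],[0,0,0]], "fingers": [-1,-1,-1,-1,-1,-1,-1,-1,-1,-1]}}

```text
time: 39.05
position: [0.4314, -0.3597, 0.0101]
tool_rot: [-0.233, 2.107, -2.106]
ft_force: [-1.6, 1.4, 5.0]
grip_width: 0.713
```

Run:
```python
from h import *
plan(.431,-.36,.0105,102.5)
i=ctrl.get_image("side");cv2.imwrite("pics/side24.png",i);cv2.imwrite("pics/s24.png",cv2.resize(i[290:370,200:300],None,fx=7.5,fy=7.5,interpolation=cv2.INTER_CUBIC))
```

```text
turn [0.001 0.001 0.001] deg 0.1 rows>= 1 shift_mm new frame [ 0.4 -0.4  0.2] old frame [ 0.4 -0.4  0.2]
q7 -0.74 q [ 0.74  0.34 -0.1   1.89  0.04  0.92 -0.74] p [ 0.4314 -0.3597  0.0101] t 39.05
```

View pics/s24.png

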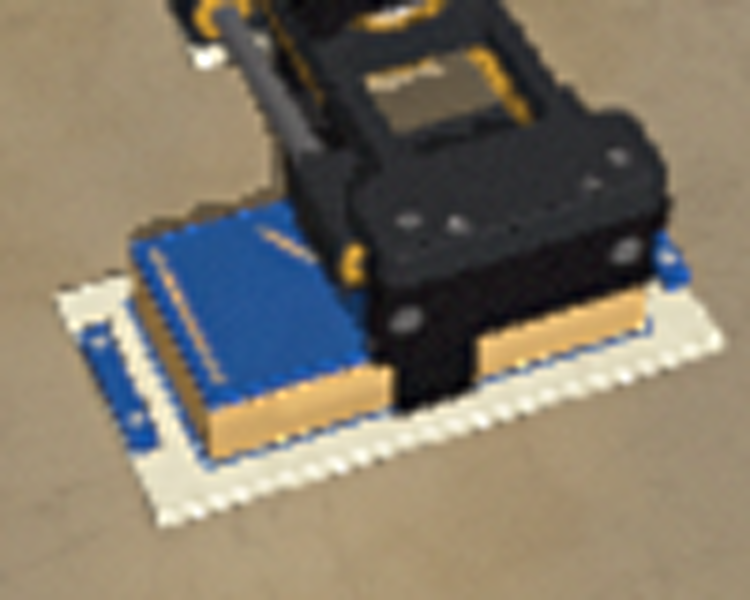

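Seated on the outline with a 5 N contact force. I'll release, rise, and back off clear of both cameras.

Call:
{"api": "play_rows", "payload": {"translation": [[0,0,0],[0,0,0],[0,0,0],[0,0,0],[0,0,0],[0,0,0],[0,0,0],[0,-10,0],[0,-20,0],[0,-30,0]], "turn": [[0,0,0],[0,0,0],[0,0,0],[0,0,0],[0,0,0],[0,0,0],[0,0,0],[0,0,0],[0,0,0],[0,0,0]], "fingers": [0.5,0.6,0.75,0.9,1,1,1,1,1,1]}}

```text
time: 39.93
position: [0.4297, -0.3583, 0.0681]
tool_rot: [-0.237, 2.113, -2.103]
ft_force: [0.8, -0.1, 0.2]
grip_width: 1.0
```

Call:
{"api": "play_rows", "payload": {"translation": [[0,-30,0],[0,-30,0],[0,-30,0],[0,-30,0],[10,0,15],[10,0,25],[10,0,25],[10,0,25],[10,0,25],[0,0,0]], "turn": [[0,0,0],[0,0,0],[0,0,0],[0,0,0],[0,0,0],[0,0,0],[0,0,0],[0,0,0],[0,0,0],[0,0,0]], "fingers": [1,1,1,1,1,1,1,1,1,1]}}

```text
time: 40.77
position: [0.4042, -0.489, 0.1898]
tool_rot: [-0.228, 2.108, -2.115]
ft_force: [-1.8, -0.6, -1.3]
grip_width: 1.001
```

Run:
```python
from h import *
i=ctrl.get_image("side");cv2.imwrite("pics/side25.png",i);cv2.imwrite("pics/s25.png",cv2.resize(i[140:380,185:345],None,fx=3.5,fy=2.5,interpolation=cv2.INTER_CUBIC))
cv2.imwrite("pics/s25y.png",cv2.resize(i[145:185,190:255],None,fx=11,fy=11,interpolation=cv2.INTER_CUBIC))
i=ctrl.get_image("top");cv2.imwrite("pics/top25.png",i);cv2.imwrite("pics/t25.png",cv2.resize(i[140:300,140:440],None,fx=2.6,fy=2.6,interpolation=cv2.INTER_CUBIC))
plan(.4,-.5,.2,102)
```

```text
turn [0.001 0.007 0.001] deg 0.4 rows>= 1 shift_mm new frame [ 10.2 -10.4  14.4] old frame [ 10.3 -10.4  14.4]
q7 -0.53 q [ 0.86  0.3  -0.03  1.54  0.01  1.3  -0.53] p [ 0.407  -0.4838  0.1896] t 40.8667
```

View pics/s25.png

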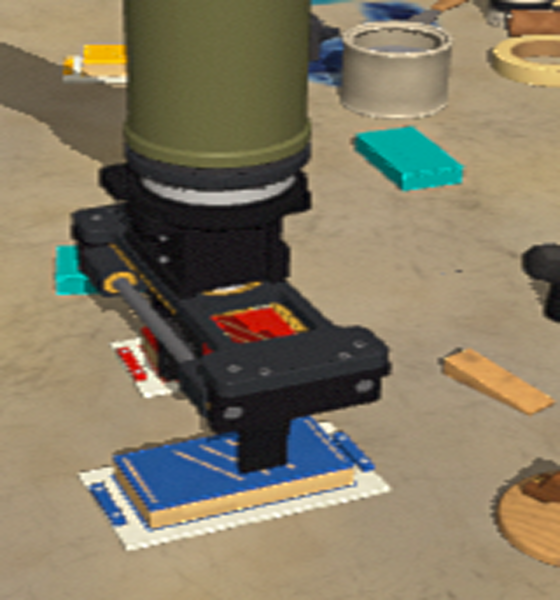

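View pics/s25y.png

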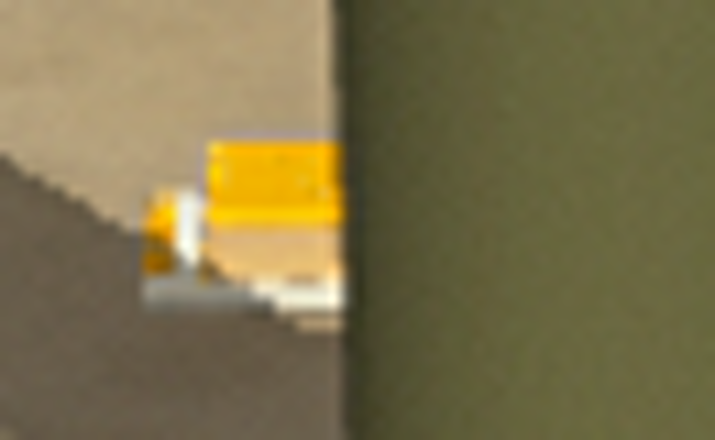

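View pics/t25.png

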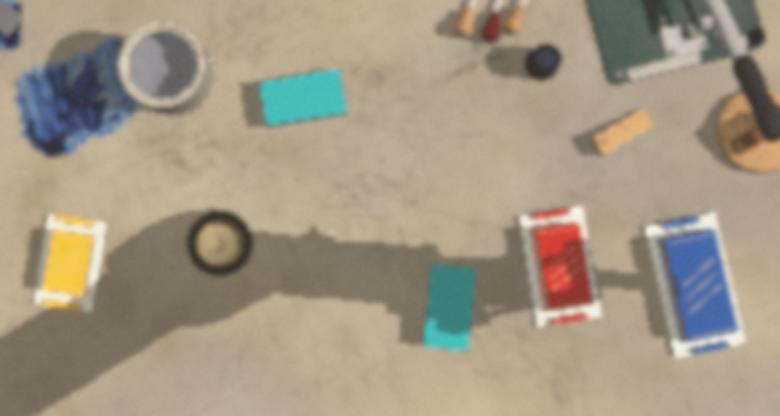

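Run:
```python
from h import *
def up(n,b,k): 
    i=cv2.imread(f"pics/{n}.png");return cv2.resize(i[b[1]:b[3],b[0]:b[2]],None,fx=k,fy=k,interpolation=cv2.INTER_CUBIC)
b=(198,150,242,180)
cv2.imwrite("pics/cmp.png",np.vstack([up("side0",b,9),up("side12",b,9)]))
t=cv2.imread("pics/top25.png")
H["yellow"]=(18,30,150,120)
for c,bx in(("yellow",(152,220,182,262)),("red",(340,215,376,270)),("blue",(385,215,432,282))):
    m=cv2.morphologyEx(mask(t,c,bx,up=8),cv2.MORPH_CLOSE,np.ones((15,15)));m=cv2.morphologyEx(m,cv2.MORPH_OPEN,np.ones((61,61)))
    print(c,rect(ray("top",pts(m,up=8),.028)))
```

```text
yellow (array([470.3, 388.4]), 66.5, 44.0, -8.6)
red (array([ 461.5, -195.1]), 92.2, 50.2, 8.3)
blue (array([ 437.9, -357. ]), 117.7, 59.0, 11.5)
```

View pics/cmp.png

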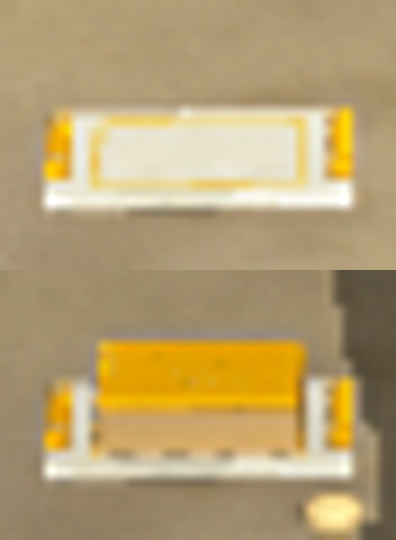

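Call:
{"api": "play_rows", "payload": {"translation": [[0,-15,0],[0,-15,0],[0,0,0],[0,0,0],[0,0,0],[0,0,0],[0,0,0],[0,0,0],[0,0,0],[0,0,0]], "turn": [[0,0,0],[0,0,0],[0,0,0],[0,0,0],[0,0,0],[0,0,0],[0,0,0],[0,0,0],[0,0,0],[0,0,0]], "fingers": [1,1,1,1,1,1,1,1,1,1]}}

```text
time: 41.7
position: [0.4077, -0.4828, 0.219]
tool_rot: [-0.233, 2.108, -2.105]
ft_force: [-0.2, 1.2, 0.7]
grip_width: 0.999
```

Run:
```python
from bench import ctrl
print(ctrl.get_state()["time"],ctrl.close_job())
```

```text
the job is handed in; nothing more can be done
41.7 None
```

I took the stack apart in the order asked: the brass weight went upright onto the coaster, then yellow, red and blue each went coloured face up onto their own beds. I handed the job in at 41.7 s with the gripper open and clear of everything at about 0.22 m. The can, the loupe and the turquoise blocks were left alone and look unmoved in the last top picture.

- **Side view:** the weight sits centred on the coaster. All three blocks lie between their fences, within about 1–2 mm of their outlines.
- **Block angles:** in the last top view they are −8.6° for yellow, 8.3° for red and 11.5° for blue. The beds are about −9°, 8.5° and 11.5°.
- **Disagreement:** the top view puts each block nearer the picture centre than its bed by about 4 mm (yellow), 1.5–2 mm (red) and 2–3 mm (blue). I took most of this as height parallax and calibration error, because the side view showed the yellow block's front edge on its outline. The yellow block may still be up to about 2 mm off sideways, and I did not nudge it.

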